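# Assemble and gauge a cafe mug riser

### The job

Put the mug riser together on the cafe table: lay every painted slat that is there flat and square across the two black bearers, centred in the bay of its own colour with its ends overhanging equally. When all are laid, check them one by one in the order red, yellow, blue (passing over a missing colour): stand the height gauge on the table beside the riser so that its sprung foot is pressed up by the top of the slat and reads its height, base flat on the table, and keep it so for a good second. Then put the gauge back upright in the middle of its cork mat, with all slats still in place, and leave the mugs and the sugar jar alone.

Things in the scene. Friction and masses are not known exactly. Their poses are not given: they have to be found in the camera images.
- rack: the riser's frame, fixed to the table: two black bearers 300 mm long (along its x), 26 mm wide, 40 mm high, their centre lines at y = +50 and -50 mm (74 mm clear between them), joined low at the ends by cross ties 16 mm high. Origin at table height midway between them; z up. Bays at x = -90, 0 and +90 mm.
- bay_red (a point): centre of the red bay (nearest the robot), midway between the two bearers, at the height of their tops (40 mm above the table). Axes as rack: a slat in the bay has its length along this y axis. Both bearers carry a red 36 mm wide patch at this bay. A slat lying home has its centre 7 mm above this point.
- bay_yellow (a point): centre of the yellow bay (the middle one), midway between the two bearers, at the height of their tops (40 mm above the table). Axes as rack: a slat in the bay has its length along this y axis. Both bearers carry a yellow 36 mm wide patch at this bay. A slat lying home has its centre 7 mm above this point.
- bay_blue (a point): centre of the blue bay (farthest from the robot), midway between the two bearers, at the height of their tops (40 mm above the table). Axes as rack: a slat in the bay has its length along this y axis. Both bearers carry a blue 36 mm wide patch at this bay. A slat lying home has its centre 7 mm above this point.
- slat_red: red painted wooden slat, 180 x 24 x 14 mm, 0.12 kg. Origin at its centre; its x axis runs along its length, z is vertical when it lies flat. Starts flat on the table to the right of the riser. May be absent (None); red and yellow are never both absent.
- slat_yellow: yellow painted wooden slat, 180 x 24 x 14 mm, 0.12 kg. Origin at its centre; its x axis runs along its length, z is vertical when it lies flat. Starts flat on the table to the right of the riser. May be absent (None); red and yellow are never both absent.
- slat_blue: blue painted wooden slat, 180 x 24 x 14 mm, 0.12 kg. Origin at its centre; its x axis runs along its length, z is vertical when it lies flat. Starts flat on the table to the right of the riser. Always there.
- gauge: the loose height gauge, 0.6 kg: steel base plate 80 (x) x 70 (y) x 14 mm, an 18 x 22 mm column in its middle topped by an orange grip block 30 (x) x 22 (y) x 36 mm (94 to 130 mm above the underside), and an arm at 77 to 91 mm height along its +x that carries the sprung foot at x = 75 mm. Origin at the centre of the base's underside, z up.
- gauge_grip (a point): centre of the gauge's orange grip block, 112 mm above the base's underside; the block is 22 mm across the gauge's y axis
- gauge_tip (a point): underside of the gauge's round brass foot (14 mm across), 75 mm along the gauge's +x from its origin
- gauge_foot (a joint): the foot's upward travel against its soft spring, 0 to 0.038 m: 0 when it hangs free with its underside 34 mm above the base's underside; so with the base on the table it reads the height under the foot less 34 mm (0.020 on a slat lying home, 0.006 on a bare bearer). The spring pushes with 0.45 N at 0 and 1.05 N at 0.020.
- mat: square cork mat, 120 x 120 x 4 mm, fixed to the table, the gauge's place; origin at the centre of its underside
- mug_a: white ceramic mug, 82 mm across, 95 mm high, origin under its centre; a bystander to be left alone
- mug_b: white ceramic mug, 82 mm across, 95 mm high, origin under its centre; a bystander to be left alone
- sugar: sugar jar with a steel cap, 68 mm across, 110 mm high, origin under its centre; a bystander to be left alone
Not all that is in view belongs to the job. Of the things like the slat_blue, leave any that is pink, turquoise or white; of the rest the smaller one is meant.

How it is judged:
By the outcome, as a careful person would: the job done as asked, in the order asked, and still so for the second after the job is handed in, with the robot touching nothing.
Of slat_red, slat_yellow only 1 to 2 are there at a start; the rules pass over those that are not, and their reading is None.
At some moment in a run one of slat_red, slat_yellow, slat_blue may be knocked a few centimetres aside while the robot is not near it.
It also fails if it takes over 210 s, if anything falls off the work surface, if the arm or the gripper's body presses on something with over 40 N, if the wrist force passes 120 N, or if a joint passes its speed limit or range.

### The arm

A 6-joint arm with a two-finger parallel gripper is mounted at the origin on the work surface. World frame = base frame: x ahead of the robot, y to its left, z up, the work surface at z = 0. Lengths are in mm, angles in rad, forces in N, time in s.
With the tool pointing down it reaches from about 425 to 925 mm from the base axis. Payload 12.5 kg.
Tool frame: the origin (TCP) lies between the finger pads; the fingertips stand 17 mm ahead of it and the grasp point (between the pads) lies 2 mm behind it; x points along the fingers, z is the direction in which the jaws open and shut, and the axes are right-handed (so a half turn about x gives the same grasp; the last joint's range is limited). The gripper opens to 85 mm and grips with 20 to 120 N. Pads are 22 mm wide; open, the fingers measure 114 mm over their backs; the gripper's body (76 mm by 85 mm) begins 54 mm behind the grasp point. The pads swing forward as they close: fully open they stand 13 mm farther back than shut.
Start: joints at [-0.106, 0.491, 1.559, -0, 1.092, -0.106], TCP at [625.014, 0.021, 248.327] pointing down, gripper open.
Joint ranges: [-3.1, 3.1], [-0.84, 2.19], [0.05, 2.79], [-1.13, 4.28], [0.06, 2.93], [-2.69, 2.69]. Speed limits (rad/s): [2.22, 2.22, 2.79, 3.14, 3.14, 3.14].

### API

Orientations are given as a rotation vector (axis times angle).
In Python, from bench import readout, viewer, order gives the robot as it stands.
- The arm moves only by the tool play_rows, never from a script. Its argument "increments" is a list of rows, each an object with "linear": the shift along the tool's x, y, z in m, a list of three; "rotation": the turn, a rotation vector about the tool's x, y, z in degrees, a list of three; "claw": the opening, from -1 (shut) to 1 (fully open), so that 0 is half open. A call has 1 to 8 rows; each row is the pose to reach, as a shift and turn from the pose commanded when the call began, along the tool's axes at that moment; what a row does not reach only later rows make up. A row lasts 1/12 s, in which the tool goes at most 41.7 mm and 7.16 degrees, less where a joint would pass 70% of its speed; a pose out of reach is approached as far as the arm can. A call with a gripper value outside its range is refused whole. The fingers move at their own pace and stop on an object; "grip_force" is the grip in N (left out, the last holds). Time passes only in rows, so rows that repeat a pose let the fingers close. It gives the time, the measured TCP pose, the force and the opening at its end, in the units of the state.
- readout.state(): the state, without advancing time (a new reading comes with each control period).
- viewer.grab_frame(name): name is "scene" or "side" or "wrist"; returns a dict with "image" (400x640x3 uint8, red, green, blue), "fx", "fy", "cx", "cy" (pixels), "xyz" and "orientation" of the camera in the world. Camera axes: x right, y down, z forward; pixel columns grow to the right and rows downward; lengths in mm; the calibration is good to about 2 mm. A picture is of the moment at which its call begins. There is no depth.
- order.job_done(): hands the job in, once; it reports no verdict.
The state is a dict: "t": time; "qpos": joint angles; "qvel": joint speeds; "tau": joint torques, N m; "eef_pos": TCP position; "tcp_rot": TCP orientation; "ft_force": force on the tool from outside, world axes, zero at the start; "torque": the same for the moment, N m; "finger_gap": finger opening in mm.
Only numpy, scipy, OpenCV 4.12 (cv2) and the standard library are available. Lean on these libraries where they do the work, as an engineer would, in place of code of your own. Each camera call takes 0.05 s, during which the arm holds its last target.

## Working session

There is one attempt and no reset: what is moved stays moved. The work goes in short steps, Python scripts to look and compute and a tool call to move; the robot and the scene stay as the last step left them, time stands still between calls to the robot, and variables do not carry over. Pictures are saved under pics/ and viewed, and the job is handed in when it is done.

Besides the shell and the picture viewer there is one more tool, called after ">>>" by a JSON object that holds its "name" and its "arguments". play_rows: Moves the arm, as the interface text tells. Its arguments: {"type":"object","properties":{"increments":{"type":"array"},"grip_force":{"type":"number"}},"required":["increments"]}

```bash
ls; mkdir -p pics; python3 - <<'E'
from bench import readout, viewer
import cv2
s=readout.state(); print(s)
for n in("scene","side","wrist"):
    f=viewer.grab_frame(n); print(n,{k:v for k,v in f.items() if k!="image"})
    cv2.imwrite(f"pics/a_{n}.png",f["image"][:,:,::-1])
E
```

```text
pics
{'t': 0.0, 'qpos': array([-1.05596535e-01,  4.91562591e-01,  1.55946812e+00,  1.23217771e-05,
        1.09167679e+00, -1.05624951e-01]), 'qvel': array([ 7.61181440e-04,  9.60841206e-05, -1.55506152e-06,  1.64795179e-04,
        9.84118217e-04, -3.08251397e-04]), 'tau': array([-2.53899279e-04, -6.18447447e+01, -2.61596632e+01, -1.41405640e-04,
        4.01603000e-03, -9.44706159e-06]), 'eef_pos': array([6.24790596e+02, 4.97029153e-02, 2.47719410e+02]), 'tcp_rot': array([8.29991015e-05, 1.57190381e+00, 1.18708410e-04]), 'ft_force': array([ 0.20229331,  0.16584329, -0.12152514]), 'torque': array([ 0.04260043,  0.0486699 , -0.02622009]), 'finger_gap': 85.42273151697232}
scene {'fx': 366.919945772559, 'fy': 366.919945772559, 'cx': 322.1567886071062, 'cy': 201.54103909063963, 'xyz': array([1125.48221465, -272.48375223,  941.59388395]), 'orientation': array([-2.06050919, -1.51095116,  0.52689916])}
side {'fx': 473.94981649045593, 'fy': 473.94981649045593, 'cx': 318.49891781798294, 'cy': 191.6612434382065, 'xyz': array([ 204.26485939, -795.40031769, 1071.34539205]), 'orientation': array([-2.43410401,  0.51412211, -0.16095152])}
wrist {'fx': 327.41813182508247, 'fy': 327.41813182508247, 'cx': 320.3397122354566, 'cy': 200.41478883921738, 'xyz': array([623.2994514 ,  71.59447656, 373.02389346]), 'orientation': array([ 2.85487033e+00,  1.02472264e-03, -1.50035576e-03])}
```

View pics/a_scene.png

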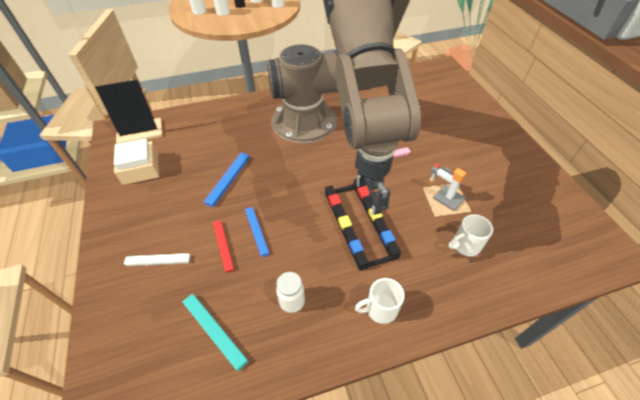

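View pics/a_side.png

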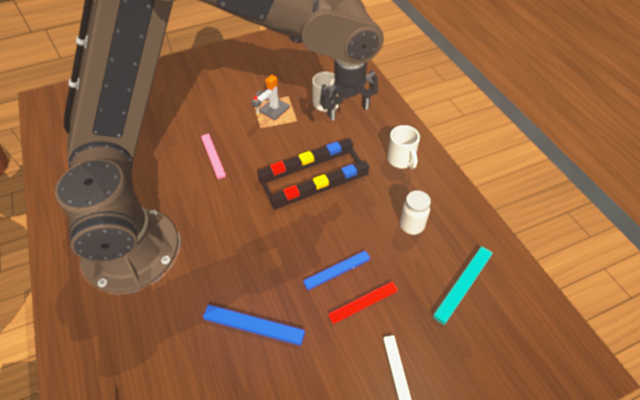

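View pics/a_wrist.png

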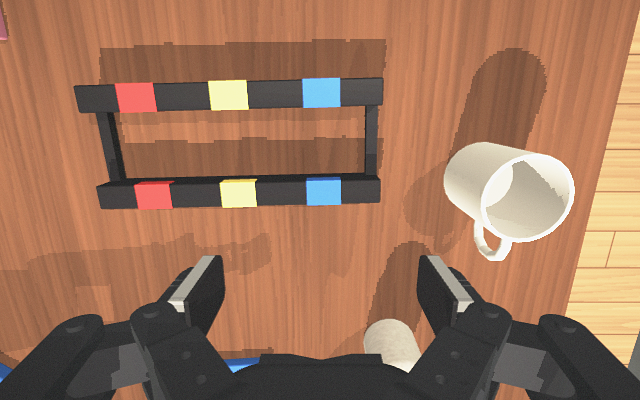

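The yellow slat is absent. Red is at scene (223,246) and the small blue slat at (257,231). The larger blue at (228,180) is the one to leave, as are the pink, turquoise and white ones. Next I'll measure.

```bash
cat > h.py <<'E'
import numpy as np, cv2
from scipy.spatial.transform import Rotation as R
from bench import readout, viewer
def grab(n,save=None):
    f=viewer.grab_frame(n)
    if save: cv2.imwrite(f"pics/{save}.png",f["image"][:,:,::-1])
    return f
def ray(f,uv,z):
    uv=np.atleast_2d(uv).astype(float)
    d=np.c_[(uv[:,0]-f["cx"])/f["fx"],(uv[:,1]-f["cy"])/f["fy"],np.ones(len(uv))]
    d=R.from_rotvec(f["orientation"]).apply(d); o=np.array(f["xyz"])
    return (o+d*((z-o[2])/d[:,2])[:,None])[:,:2]
def proj(f,p):
    p=np.atleast_2d(p); q=R.from_rotvec(f["orientation"]).inv().apply(p-np.array(f["xyz"]))
    return np.c_[q[:,0]/q[:,2]*f["fx"]+f["cx"],q[:,1]/q[:,2]*f["fy"]+f["cy"]]
def mask(f,col):
    h=cv2.cvtColor(f["image"],cv2.COLOR_RGB2HSV); H,S,V=[h[:,:,i].astype(int) for i in range(3)]
    m={"red":((H<6)|(H>174))&(S>150)&(V>110),"blue":(H>98)&(H<120)&(S>130)&(V>100),
       "yellow":(H>22)&(H<36)&(S>90)&(V>140),"orange":(H>8)&(H<20)&(S>200)&(V>180)}[col]
    return m.astype(np.uint8)
def blobs(f,col,amin=60):
    c,_=cv2.findContours(mask(f,col),cv2.RETR_EXTERNAL,cv2.CHAIN_APPROX_NONE)
    return sorted([k for k in c if cv2.contourArea(k)>amin],key=lambda k:-cv2.contourArea(k))
def rect(f,c,z):
    p=ray(f,c[:,0,:],z).astype(np.float32); r=cv2.minAreaRect(p)
    (x,y),(w,h),a=r
    if w<h: w,h,a=h,w,a+90
    a=(a+90)%180-90
    return round(x,1),round(y,1),round(w,1),round(h,1),round(a,1)
E
python3 - <<'E'
from h import *
for n in("scene","side","wrist"):
    f=grab(n)
    for col in("red","yellow","blue","orange"):
        for c in blobs(f,col):
            m=cv2.moments(c); u=(m["m10"]/m["m00"],m["m01"]/m["m00"])
            print(n,col,np.round(u,1),cv2.contourArea(c),"z14",rect(f,c,14),"z40",np.round(ray(f,u,40)[0],1), rect(f,c,40))
E
```

```text
scene red [223.1 246.4] 436.5 z14 (493.2, -384.2, 186.3, 27.0, 4.0) z40 [ 517.2 -380.6] (510.9, -381.1, 181.1, 26.3, 4.0)
scene red [333.8 199.3] 101.0 z14 (430.5, -17.6, 46.3, 36.3, 2.4) z40 [449.6 -24.5] (450.0, -24.7, 45.0, 35.2, 2.4)
scene red [362.7 191.3] 93.5 z14 (428.6, 85.7, 47.7, 37.9, 0.6) z40 [446.5  74.2] (448.1, 75.6, 46.3, 36.8, 0.6)
scene yellow [344.3 221.3] 120.5 z14 (521.8, -14.3, 44.0, 37.9, 3.5) z40 [539.2 -21.3] (538.7, -21.5, 42.8, 36.8, 3.5)
scene yellow [374.2 214.9] 62.0 z14 (519.8, 85.8, 44.2, 40.0, 9.1) z40 [544.2  73.3] (536.8, 75.7, 42.9, 38.9, 9.1)
scene blue [ 25.2 146.8] 1946.0 z14 (-149.1, -1025.6, 349.3, 154.0, 26.0) z40 [-108.4 -994.7] (-113.3, -1004.5, 339.5, 149.7, 26.0)
scene blue [226.1 179.9] 511.0 z14 (233.4, -331.2, 243.7, 36.1, -39.1) z40 [ 265.8 -335.5] (258.4, -329.5, 236.8, 35.1, -39.1)
scene blue [257. 232.] 305.5 z14 (473.3, -279.3, 182.4, 21.7, 4.6) z40 [ 497.9 -278.7] (491.6, -279.1, 177.3, 21.1, 4.6)
scene blue [386.6 236.6] 120.5 z14 (613.3, 88.5, 45.9, 34.2, 0.5) z40 [627.3  77.7] (627.6, 78.3, 44.6, 33.3, 0.5)
scene blue [355.1 2
[... 1188 characters left out ...]
9  81.2] 106.5 z14 (564.7, 472.4, 70.1, 38.2, 69.5) z40 [557.7 441.8] (555.9, 441.2, 68.4, 37.2, 69.5)
wrist red [154.7 182.5] 91.5 z14 (428.5, -19.7, 54.5, 25.5, 40.5) z40 [450.1  -7.4] (442.6, -13.1, 50.6, 23.6, 40.5)
wrist yellow [238.4 181. ] 65.0 z14 (529.7, -25.8, 41.6, 31.9, 2.6) z40 [537.7  -5.7] (536.5, -18.8, 38.6, 29.6, 2.6)
wrist blue [323.  190.5] 903.5 z14 (625.8, -22.8, 39.8, 31.6, 0.0) z40 [626.  -15.8] (625.6, -16.0, 36.9, 29.4, 0.0)
wrist blue [240.4 362.9] 245.5 z14 (519.0, -258.1, 44.7, 22.9, 25.0) z40 [ 523.9 -237.4] (526.5, -234.2, 41.5, 21.3, 25.0)
wrist blue [  3.8 371.3] 105.5 z14 (196.2, -279.8, 33.0, 14.3, 74.6) z40 [ 226.  -250.7] (227.1, -254.4, 30.6, 13.3, 74.6)
```

>>> {"name": "play_rows", "arguments": {"increments": [{"linear": [0, -0.33, -0.155], "rotation": [86, 0, 0], "claw": 1}, {"linear": [0, -0.33, -0.155], "rotation": [86, 0, 0], "claw": 1}, {"linear": [0, -0.33, -0.155], "rotation": [86, 0, 0], "claw": 1}, {"linear": [0, -0.33, -0.155], "rotation": [86, 0, 0], "claw": 1}, {"linear": [0, -0.33, -0.155], "rotation": [86, 0, 0], "claw": 1}, {"linear": [0, -0.33, -0.155], "rotation": [86, 0, 0], "claw": 1}, {"linear": [0, -0.33, -0.155], "rotation": [86, 0, 0], "claw": 1}, {"linear": [0, -0.33, -0.155], "rotation": [86, 0, 0], "claw": 1}]}}

```text
t: 0.97
eef_pos: [482.1, -303.3, 248.5]
tcp_rot: [0.784, 1.424, -0.784]
ft_force: [1.9, -0.1, -0.3]
finger_gap: 85.4
```

```bash
cat >> h.py <<'E'
def go(p,zyaw):
    """increments to reach world pos p with tool down, tool z at world yaw zyaw(deg)"""
    s=readout.state(); Rm=R.from_rotvec(s["tcp_rot"])
    z=np.array([np.cos(np.radians(zyaw)),np.sin(np.radians(zyaw)),0]); x=np.array([0,0,-1.]); y=np.cross(z,x)
    T=R.from_matrix(np.c_[x,y,z])
    l=Rm.inv().apply(np.array(p)-s["eef_pos"])/1000; r=np.degrees((Rm.inv()*T).as_rotvec())
    zz=Rm.as_matrix()[:,2]
    print("t",round(s["t"],2),"pos",np.round(s["eef_pos"],1),"zyaw",round(np.degrees(np.arctan2(zz[1],zz[0])),2),"LIN",np.round(l,4),"ROT",np.round(r,2),"j6",round(s["qpos"][5],2),"gap",round(s["finger_gap"],1),"F",np.round(s["ft_force"],1))
E
python3 - <<'E'
from h import *
f=grab("wrist","b1")
for col in("red","blue"):
    for c in blobs(f,col): print(col,cv2.contourArea(c),rect(f,c,14))
go([490,-385,150],-86)
E
```

```text
red 1635.5 (439.8, -9.1, 41.7, 41.1, 2.4)
red 567.0 (487.4, -383.3, 179.6, 26.8, 4.3)
blue 3173.5 (467.1, -280.3, 178.5, 23.3, 4.6)
blue 2993.5 (263.8, -358.5, 155.2, 40.9, -39.1)
t 1.02 pos [ 479.8 -309.   248.3] zyaw -58.37 LIN [ 0.0985 -0.031   0.0699] ROT [27.63  0.11  0.05] j6 0.33 gap 85.5 F [-1.7 -5.2  0.4]
```

View pics/b1.png

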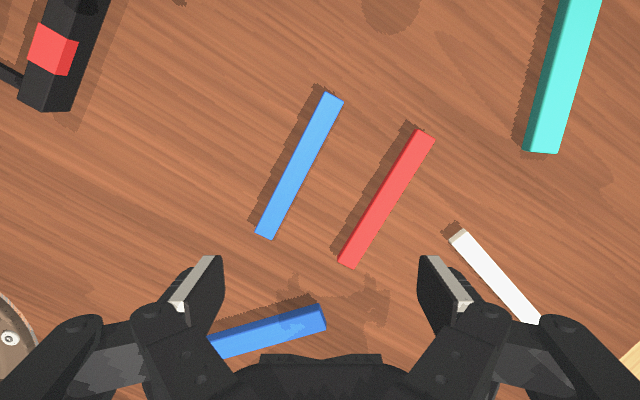

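```bash
sed -i 's/(S>150)&(V>110),"blue"/(S>125)\&(V>110),"blue"/' h.py; python3 - <<'E'
from h import *
f=grab("wrist")
for col in("red","blue"):
    for c in blobs(f,col): print(col,cv2.contourArea(c),rect(f,c,14))
h=cv2.cvtColor(f["image"],cv2.COLOR_RGB2HSV);print(h[200,388],h[230,370],h[50,50])
print(ray(f,[[457,233]],14))
go([488,-384,100],-86)
E
```

```text
red 3398.0 (487.5, -383.6, 179.4, 27.0, 4.0)
red 1679.0 (440.3, -8.7, 42.4, 41.3, 1.7)
blue 3216.5 (467.0, -280.4, 178.7, 23.3, 4.6)
blue 3008.0 (263.7, -358.6, 155.3, 40.7, -39.1)
[  1 148 247] [  1 147 247] [  1 157 247]
[[ 499.52623579 -486.37812472]]
t 1.07 pos [ 481.1 -306.3  248.2] zyaw -57.87 LIN [ 0.1483 -0.0354  0.0694] ROT [2.813e+01 5.000e-02 2.000e-02] j6 0.33 gap 85.5 F [ 0.4  1.  -0. ]
```

>>> {"name": "play_rows", "arguments": {"increments": [{"linear": [0.148, -0.036, 0.07], "rotation": [28, 0, 0], "claw": 0.1}, {"linear": [0.148, -0.036, 0.07], "rotation": [28, 0, 0], "claw": 0.1}, {"linear": [0.148, -0.036, 0.07], "rotation": [28, 0, 0], "claw": 0.1}, {"linear": [0.148, -0.036, 0.07], "rotation": [28, 0, 0], "claw": 0.1}, {"linear": [0.148, -0.036, 0.07], "rotation": [28, 0, 0], "claw": 0.1}, {"linear": [0.148, -0.036, 0.07], "rotation": [28, 0, 0], "claw": 0.1}, {"linear": [0.148, -0.036, 0.07], "rotation": [28, 0, 0], "claw": 0.1}, {"linear": [0.148, -0.036, 0.07], "rotation": [28, 0, 0], "claw": 0.1}]}}

```text
t: 1.73
eef_pos: [491.6, -379.5, 102.4]
tcp_rot: [1.146, 1.245, -1.146]
ft_force: [0.1, 0.1, 0.1]
finger_gap: 46.9
```

```bash
python3 - <<'E'
from h import *
f=grab("wrist","b2")
for col in("red","blue"):
    for c in blobs(f,col): print(col,cv2.contourArea(c),rect(f,c,14))
go([487,-385,40],-86)
E
```

```text
red 8446.0 (487.8, -385.4, 178.8, 24.1, 4.0)
blue 7822.0 (483.7, -282.0, 145.8, 27.3, 4.6)
t 1.78 pos [ 491.6 -379.6  102.5] zyaw -85.15 LIN [ 0.0625 -0.0052  0.0049] ROT [ 0.85  0.13 -0.12] j6 0.72 gap 47.4 F [-0.6  0.2  0.4]
```

View pics/b2.png

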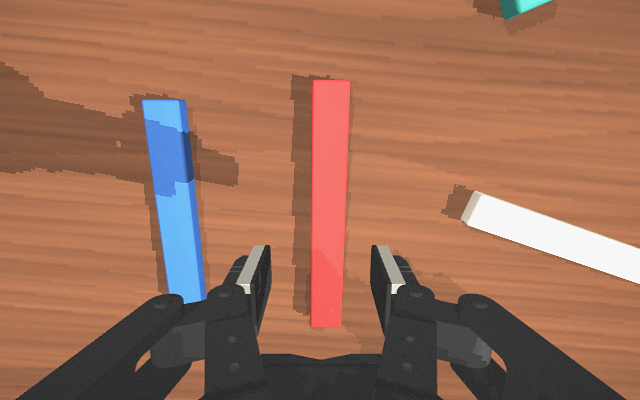

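>>> {"name": "play_rows", "arguments": {"increments": [{"linear": [0.04, -0.0045, 0.0053], "rotation": [0.85, 0, 0], "claw": 0.1}, {"linear": [0.065, -0.0045, 0.0053], "rotation": [0.85, 0, 0], "claw": 0.1}, {"linear": [0.083, -0.0045, 0.0053], "rotation": [0.85, 0, 0], "claw": 0.1}, {"linear": [0.083, -0.0045, 0.0053], "rotation": [0.85, 0, 0], "claw": 0.1}, {"linear": [0.083, -0.0045, 0.0053], "rotation": [0.85, 0, 0], "claw": 0.1}]}}

```text
t: 2.2
eef_pos: [487.3, -385.5, 18.5]
tcp_rot: [1.158, 1.24, -1.158]
ft_force: [-0.0, 0.9, -0.3]
finger_gap: 47.2
```

```bash
python3 - <<'E'
from h import *
f=grab("wrist","b3")
for col in("red",):
    for c in blobs(f,col): print(col,cv2.contourArea(c),rect(f,c,14))
go([487.8,-385.4,20],-86)
E
```

```text
red 17357.5 (508.2, -383.9, 137.3, 23.8, 4.0)
t 2.25 pos [ 487.5 -385.8   19.1] zyaw -86.08 LIN [-0.0009  0.0003 -0.0003] ROT [-0.08  0.08 -0.08] j6 0.73 gap 46.9 F [0.1 0.5 0.2]
```

View pics/b3.png

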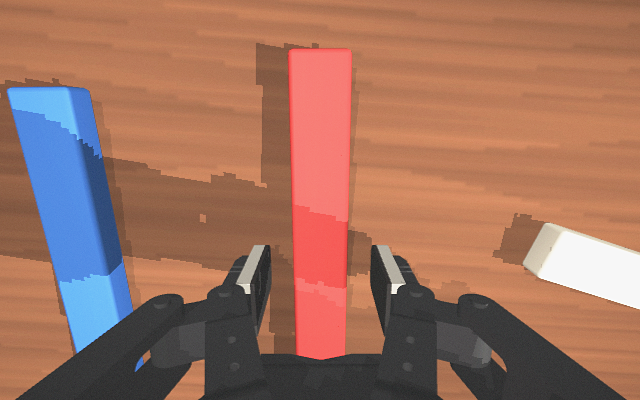

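>>> {"name": "play_rows", "arguments": {"increments": [{"linear": [-0.0005, 0, 0], "rotation": [0, 0, 0], "claw": -0.3}, {"linear": [-0.0005, 0, 0], "rotation": [0, 0, 0], "claw": -1}, {"linear": [-0.0005, 0, 0], "rotation": [0, 0, 0], "claw": -1}, {"linear": [-0.0005, 0, 0], "rotation": [0, 0, 0], "claw": -1}, {"linear": [-0.0005, 0, 0], "rotation": [0, 0, 0], "claw": -1}, {"linear": [-0.0005, 0, 0], "rotation": [0, 0, 0], "claw": -1}], "grip_force": 45}}

```text
t: 2.75
eef_pos: [487.4, -386.0, 19.8]
tcp_rot: [1.159, 1.238, -1.159]
ft_force: [-0.5, 1.8, 9.1]
finger_gap: 22.9
```

```bash
python3 - <<'E'
from h import *
go([487.8,-385.4,150],-86)
E
```

```text
t 2.75 pos [ 487.4 -386.    19.8] zyaw -86.13 LIN [-0.1302  0.0007 -0.0004] ROT [-0.13  0.11 -0.11] j6 0.73 gap 22.9 F [-0.5  1.8  9.1]
```

>>> {"name": "play_rows", "arguments": {"increments": [{"linear": [-0.04, 0, 0], "rotation": [0, 0, 0], "claw": -1}, {"linear": [-0.08, 0, 0], "rotation": [0, 0, 0], "claw": -1}, {"linear": [-0.12, 0, 0], "rotation": [0, 0, 0], "claw": -1}, {"linear": [-0.14, 0, 0], "rotation": [0, 0, 0], "claw": -1}, {"linear": [-0.14, 0, 0], "rotation": [0, 0, 0], "claw": -1}, {"linear": [-0.14, 0, 0], "rotation": [0, 0, 0], "claw": -1}]}}

```text
t: 3.25
eef_pos: [486.9, -385.7, 159.5]
tcp_rot: [1.159, 1.237, -1.159]
ft_force: [-0.2, 0.7, -1.3]
finger_gap: 22.3
```

```bash
python3 - <<'E'
from h import *
f={'fx': 327.41813182508247, 'fy': 327.41813182508247, 'cx': 320.3397122354566, 'cy': 200.41478883921738, 'xyz':[623.2994514 ,  71.59447656, 373.02389346],'orientation':[ 2.85487033e+00,  1.02472264e-03, -1.50035576e-03]}
f["image"]=cv2.imread("pics/a_wrist.png")[:,:,::-1].copy()
h=cv2.cvtColor(f["image"],cv2.COLOR_RGB2HSV)
for u,v in((135,98),(228,95),(320,93),(154,187),(154,202),(238,187),(323,187)): print(h[v,u],end=' ')
H,S,V=[h[:,:,i].astype(int) for i in range(3)]
for n,m in(("r",((H<6)|(H>174))&(S>120)&(V>230)),("y",(H>22)&(H<36)&(S>90)&(V>240)),("b",(H>98)&(H<120)&(S>100)&(V>235))):
    c,_=cv2.findContours(m.astype(np.uint8),cv2.RETR_EXTERNAL,cv2.CHAIN_APPROX_NONE)
    for k in c:
        if cv2.contourArea(k)>300: print(n,cv2.contourArea(k),cv2.boundingRect(k),rect(f,k,40))
f=grab("wrist","b4")
go([446,25,170],1)
E
```

```text
[  1 146 247] [ 30  60 247] [100 126 247] [  1 142 247] [  1 146 247] [ 30  59 247] [102 134 247] r 796.0 (134, 184, 39, 26) (446.1, -22.4, 36.3, 27.3, 1.8)
r 1026.5 (115, 83, 42, 30) (443.6, 77.5, 36.2, 27.0, 1.3)
b 779.0 (306, 180, 35, 25) (625.9, -17.5, 35.9, 26.1, 0.1)
b 1003.5 (302, 78, 38, 30) (623.3, 82.0, 35.5, 26.5, 1.6)
t 3.3 pos [ 486.5 -385.4  157.9] zyaw -86.14 LIN [-0.0122 -0.0128 -0.4122] ROT [-8.714e+01  2.000e-02 -0.000e+00] j6 0.73 gap 22.9 F [ 0.3 -0.4 -1.7]
```

View pics/b4.png

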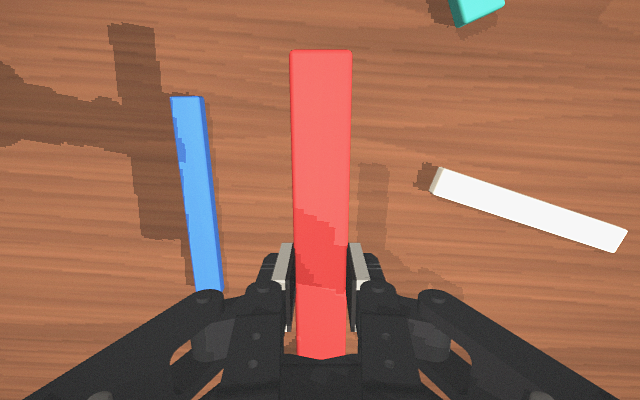

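>>> {"name": "play_rows", "arguments": {"increments": [{"linear": [-0.012, -0.014, -0.412], "rotation": [-87.4, 0, 0], "claw": -1}, {"linear": [-0.012, -0.014, -0.412], "rotation": [-87.4, 0, 0], "claw": -1}, {"linear": [-0.012, -0.014, -0.412], "rotation": [-87.4, 0, 0], "claw": -1}, {"linear": [-0.012, -0.014, -0.412], "rotation": [-87.4, 0, 0], "claw": -1}, {"linear": [-0.012, -0.014, -0.412], "rotation": [-87.4, 0, 0], "claw": -1}, {"linear": [-0.012, -0.014, -0.412], "rotation": [-87.4, 0, 0], "claw": -1}, {"linear": [-0.012, -0.014, -0.412], "rotation": [-87.4, 0, 0], "claw": -1}, {"linear": [-0.012, -0.014, -0.412], "rotation": [-87.4, 0, 0], "claw": -1}]}}

```text
t: 3.97
eef_pos: [451.8, -52.3, 166.3]
tcp_rot: [0.39, 1.538, -0.39]
ft_force: [-0.1, 0.1, -1.3]
finger_gap: 22.2
```

```bash
python3 - <<'E'
from h import *
go([444.7,27.5,150],1.5)
E
```

```text
t 3.97 pos [451.8 -52.3 166.3] zyaw -28.52 LIN [ 0.0164  0.0667 -0.0443] ROT [-3.002e+01 -1.500e-01 -1.000e-02] j6 0.24 gap 22.2 F [-0.1  0.1 -1.3]
```

>>> {"name": "play_rows", "arguments": {"increments": [{"linear": [0.016, 0.065, -0.043], "rotation": [-28.5, 0, 0], "claw": -1}, {"linear": [0.016, 0.065, -0.043], "rotation": [-28.5, 0, 0], "claw": -1}, {"linear": [0.016, 0.065, -0.043], "rotation": [-28.5, 0, 0], "claw": -1}, {"linear": [0.016, 0.065, -0.043], "rotation": [-28.5, 0, 0], "claw": -1}, {"linear": [0.016, 0.065, -0.043], "rotation": [-28.5, 0, 0], "claw": -1}, {"linear": [0.016, 0.065, -0.043], "rotation": [-28.5, 0, 0], "claw": -1}, {"linear": [0.016, 0.065, -0.043], "rotation": [-28.5, 0, 0], "claw": -1}, {"linear": [0.016, 0.065, -0.043], "rotation": [-28.5, 0, 0], "claw": -1}]}}

```text
t: 4.63
eef_pos: [446.7, 23.0, 151.2]
tcp_rot: [0.008, 1.571, -0.008]
ft_force: [-0.2, -0.6, -1.0]
finger_gap: 22.6
```

```bash
python3 - <<'E'
from h import *
f=grab("wrist","b5")
for col in("red","blue"):
    for c in blobs(f,col,300): print(col,cv2.contourArea(c),cv2.boundingRect(c),rect(f,c,40), rect(f,c,readout.state()["eef_pos"][2]-6))
go([444.7,27.5,90],1.5)
E
```

```text
red 16970.0 (289, 49, 64, 311) (444.8, 4.6, 249.8, 42.8, 89.5) (445.3, 44.7, 138.5, 23.7, 89.5)
blue 1701.0 (519, 227, 59, 40) (621.3, -14.4, 45.6, 33.2, 1.5) (543.2, 34.1, 25.3, 18.4, 1.5)
blue 382.5 (568, 99, 37, 40) (631.8, 82.8, 26.5, 20.6, 89.5) (549.0, 88.1, 14.7, 11.4, 89.5)
t 4.68 pos [446.8  23.  151.3] zyaw -0.53 LIN [ 0.0613  0.0044 -0.0021] ROT [-2.03 -0.02 -0.  ] j6 -0.09 gap 22.6 F [-0.1  0.1 -0.7]
```

View pics/b5.png

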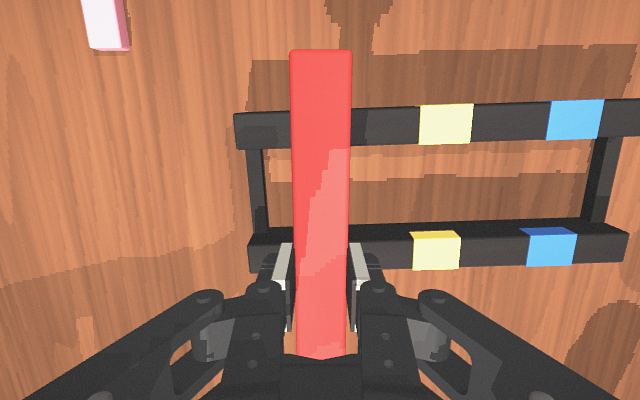

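>>> {"name": "play_rows", "arguments": {"increments": [{"linear": [0.035, 0.0045, -0.0015], "rotation": [-2, 0, 0], "claw": -1}, {"linear": [0.065, 0.0045, -0.0015], "rotation": [-2, 0, 0], "claw": -1}, {"linear": [0.08, 0.0045, -0.0015], "rotation": [-2, 0, 0], "claw": -1}, {"linear": [0.08, 0.0045, -0.0015], "rotation": [-2, 0, 0], "claw": -1}, {"linear": [0.08, 0.0045, -0.0015], "rotation": [-2, 0, 0], "claw": -1}, {"linear": [0.08, 0.0045, -0.0015], "rotation": [-2, 0, 0], "claw": -1}]}}

```text
t: 5.18
eef_pos: [445.8, 27.8, 72.3]
tcp_rot: [-0.022, 1.57, 0.022]
ft_force: [0.6, -0.5, 0.1]
finger_gap: 22.3
```

```bash
python3 - <<'E'
from h import *
f=grab("wrist","b6")
go([444.7,27.5,60],1.5)
z=readout.state()["eef_pos"][2]-5.5
for c in blobs(f,"red",300): print("red",cv2.contourArea(c),cv2.boundingRect(c),rect(f,c,40), rect(f,c,z))
h=cv2.cvtColor(f["image"],cv2.COLOR_RGB2HSV);H,S,V=[h[:,:,i].astype(int) for i in range(3)]
for n,m in(("y",(H>22)&(H<36)&(S>45)&(V>240)),("b",(H>98)&(H<120)&(S>100)&(V>235))):
    c,_=cv2.findContours(m.astype(np.uint8),cv2.RETR_EXTERNAL,cv2.CHAIN_APPROX_NONE)
    for k in c:
        if cv2.contourArea(k)>300: print(n,cv2.contourArea(k),cv2.boundingRect(k),rect(f,k,40))
E
```

```text
t 5.23 pos [445.9  27.8  72.6] zyaw 1.61 LIN [ 0.0126 -0.0003 -0.0012] ROT [0.11 0.1  0.01] j6 -0.11 gap 23.0 F [ 0.7 -0.  -0.5]
red 18122.0 (284, 49, 78, 311) (444.6, 39.3, 166.5, 36.6, -88.6) (444.1, 49.6, 137.9, 30.3, -88.6)
y 661.0 (448, 292, 69, 40) (538.4, -3.0, 46.1, 15.7, -31.6)
b 1222.0 (602, 308, 38, 40) (619.1, -17.7, 26.1, 21.8, -88.4)
```

View pics/b6.png

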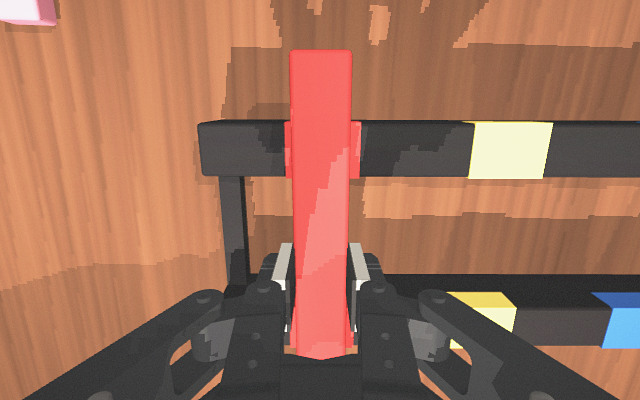

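```bash
python3 - <<'E'
from h import *
f=grab("wrist")
im=f["image"].astype(int);z=readout.state()["eef_pos"]; print(z)
h=cv2.cvtColor(f["image"],cv2.COLOR_RGB2HSV)
for v in(130,150,168):
    print(v,[tuple(h[v,u]) for u in range(281,296)]); print([tuple(h[v,u]) for u in range(346,366)])
print([ (v,im[v,420].tolist()) for v in list(range(116,126))+list(range(172,182))])
print([ (v,im[v,320].tolist()) for v in range(45,54)])
E
```

```text
[445.88303075  27.841914    72.62619339]
130 [(np.uint8(0), np.uint8(14), np.uint8(56)), (np.uint8(0), np.uint8(0), np.uint8(56)), (np.uint8(179), np.uint8(74), np.uint8(86)), (np.uint8(0), np.uint8(167), np.uint8(195)), (np.uint8(1), np.uint8(173), np.uint8(249)), (np.uint8(1), np.uint8(169), np.uint8(243)), (np.uint8(1), np.uint8(166), np.uint8(243)), (np.uint8(1), np.uint8(167), np.uint8(243)), (np.uint8(1), np.uint8(170), np.uint8(242)), (np.uint8(1), np.uint8(176), np.uint8(230)), (np.uint8(0), np.uint8(178), np.uint8(218)), (np.uint8(1), np.uint8(172), np.uint8(243)), (np.uint8(1), np.uint8(166), np.uint8(246)), (np.uint8(1), np.uint8(156), np.uint8(247)), (np.uint8(1), np.uint8(153), np.uint8(247))]
[(np.uint8(1), np.uint8(149), np.uint8(247)), (np.uint8(1), np.uint8(157), np.uint8(247)), (np.uint8(1), np.uint8(165), np.uint8(246)), (np.uint8(1), np.uint8(170), np.uint8(245)), (np.uint8(1), np.uint8(173), np.uint8(238)), (np.uint8(1), np.uint8(152), np.uint8(248)), (np.uint8(1), np.uint8(157), np.uint8(247)), (np.uint8(1), np.uint8(155), np.uint8(247)), (np.uint8(1), np.uint8(
[... 3586 characters left out ...]
t8(16), np.uint8(64)), (np.uint8(165), np.uint8(9), np.uint8(60))]
[(116, [158, 105, 80]), (117, [154, 104, 77]), (118, [158, 105, 78]), (119, [162, 110, 82]), (120, [36, 42, 42]), (121, [45, 43, 44]), (122, [44, 49, 49]), (123, [49, 50, 49]), (124, [56, 56, 51]), (125, [58, 55, 55]), (172, [85, 81, 81]), (173, [82, 78, 77]), (174, [81, 79, 79]), (175, [70, 70, 71]), (176, [85, 74, 71]), (177, [205, 135, 95]), (178, [203, 136, 98]), (179, [199, 134, 97]), (180, [198, 135, 97]), (181, [200, 135, 99])]
[(45, [164, 109, 81]), (46, [166, 112, 84]), (47, [161, 108, 79]), (48, [161, 109, 80]), (49, [200, 84, 68]), (50, [250, 86, 82]), (51, [247, 93, 88]), (52, [247, 95, 91]), (53, [247, 103, 98])]
```

```bash
python3 - <<'E'
from h import *
f=grab("wrist")
zt=readout.state()["eef_pos"][2]-5.8
print("patch",ray(f,[[283.8,150],[360,150]],40).round(1).tolist())
print("slat",ray(f,[[291,150],[350.6,150]],zt).round(1).tolist(),"end",ray(f,[[320,49]],zt).round(1).tolist())
print("bearer",ray(f,[[420,120],[420,176.7]],40).round(1).tolist())
E
```

```text
patch [[425.3, 77.6], [462.0, 78.6]]
slat [[431.0, 81.4], [454.8, 82.1]] end [[441.6, 118.7]]
bearer [[489.2, 93.4], [492.3, 66.4]]
```

>>> {"name": "play_rows", "arguments": {"increments": [{"linear": [0.007, 0, 0.0006], "rotation": [0, 0, 0], "claw": -1}, {"linear": [0.0115, 0, 0.0006], "rotation": [0, 0, 0], "claw": -1}, {"linear": [0.0125, 0, 0.0006], "rotation": [0, 0, 0], "claw": -1}, {"linear": [0.0125, 0, 0.0006], "rotation": [0, 0, 0], "claw": -1}, {"linear": [0.0125, 0, 0.0006], "rotation": [0, 0, 0], "claw": -1}]}}

```text
t: 5.75
eef_pos: [446.3, 28.0, 59.7]
tcp_rot: [-0.023, 1.569, 0.022]
ft_force: [-2.0, -0.3, 19.4]
finger_gap: 22.9
```

>>> {"name": "play_rows", "arguments": {"increments": [{"linear": [-0.0005, 0, 0], "rotation": [0, 0, 0], "claw": -1}, {"linear": [-0.0005, 0, 0], "rotation": [0, 0, 0], "claw": -0.35}, {"linear": [-0.0005, 0, 0], "rotation": [0, 0, 0], "claw": 0}, {"linear": [-0.0005, 0, 0], "rotation": [0, 0, 0], "claw": 0}, {"linear": [-0.0005, 0, 0], "rotation": [0, 0, 0], "claw": 0}, {"linear": [-0.04, 0, 0], "rotation": [0, 0, 0], "claw": 0}, {"linear": [-0.08, 0, 0], "rotation": [0, 0, 0], "claw": 0}, {"linear": [-0.12, 0, 0], "rotation": [0, 0, 0], "claw": 0}]}}

```text
t: 6.42
eef_pos: [445.4, 28.0, 179.8]
tcp_rot: [-0.022, 1.573, 0.023]
ft_force: [-0.1, -0.4, 0.1]
finger_gap: 42.4
```

>>> {"name": "play_rows", "arguments": {"increments": [{"linear": [-0.04, 0, 0], "rotation": [0, 0, 0], "claw": 0}, {"linear": [-0.04, 0, 0], "rotation": [0, 0, 0], "claw": 0}, {"linear": [-0.04, 0, 0], "rotation": [0, 0, 0], "claw": 0}]}}

```text
t: 6.67
eef_pos: [446.4, 28.0, 220.8]
tcp_rot: [-0.023, 1.566, 0.022]
ft_force: [-0.4, 0.9, 0.1]
finger_gap: 42.8
```

```bash
python3 - <<'E'
from h import *
f=grab("wrist","b7")
go([467,-280.3,120],-85.4)
for c in blobs(f,"red",300): print("red",cv2.contourArea(c),cv2.boundingRect(c),rect(f,c,54))
f=grab("side","b7s")
for c in blobs(f,"red",60): print("red",cv2.contourArea(c),rect(f,c,54))
for c in blobs(f,"blue",60): print("blue",cv2.contourArea(c),rect(f,c,14))
E
```

```text
t 6.72 pos [445.8  28.  219.3] zyaw 1.65 LIN [ 0.0993 -0.3088  0.0121] ROT [ 8.705e+01  7.000e-02 -5.000e-02] j6 -0.11 gap 42.8 F [-0.9 -0.1 -0.1]
red 5636.5 (299, 80, 42, 192) (444.7, 29.5, 178.4, 35.6, -88.4)
red 562.5 (441.5, 25.1, 191.3, 43.2, -88.7)
blue 1400.0 (227.1, -332.3, 240.9, 35.6, -39.1)
blue 617.5 (465.7, -282.2, 179.7, 27.3, 4.6)
blue 115.0 (636.4, -3.8, 40.8, 38.8, 85.6)
blue 103.0 (634.0, 97.6, 40.7, 40.1, 0.3)
```

View pics/b7.png

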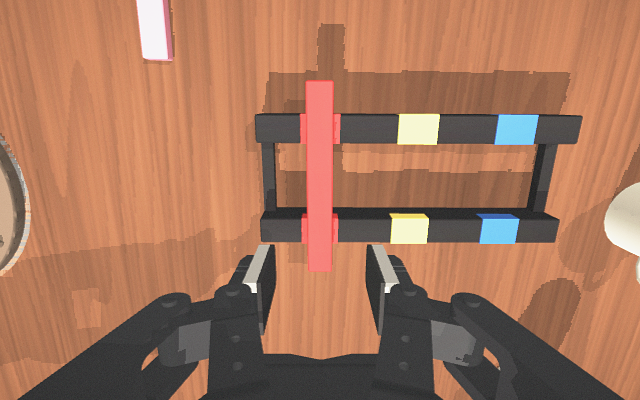

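>>> {"name": "play_rows", "arguments": {"increments": [{"linear": [0.03, -0.309, 0.012], "rotation": [87, 0, 0], "claw": 0.1}, {"linear": [0.03, -0.309, 0.012], "rotation": [87, 0, 0], "claw": 0.1}, {"linear": [0.03, -0.309, 0.012], "rotation": [87, 0, 0], "claw": 0.1}, {"linear": [0.03, -0.309, 0.012], "rotation": [87, 0, 0], "claw": 0.1}, {"linear": [0.03, -0.309, 0.012], "rotation": [87, 0, 0], "claw": 0.1}, {"linear": [0.03, -0.309, 0.012], "rotation": [87, 0, 0], "claw": 0.1}, {"linear": [0.03, -0.309, 0.012], "rotation": [87, 0, 0], "claw": 0.1}, {"linear": [0.03, -0.309, 0.012], "rotation": [87, 0, 0], "claw": 0.1}]}}

```text
t: 7.43
eef_pos: [466.2, -284.5, 186.4]
tcp_rot: [0.764, 1.435, -0.764]
ft_force: [0.8, 0.1, -0.4]
finger_gap: 46.8
```

```bash
python3 - <<'E'
from h import *
go([467,-281,110],-85.4)
E
```

```text
t 7.43 pos [ 466.2 -284.5  186.4] zyaw -56.14 LIN [ 0.0764  0.0027 -0.0023] ROT [29.26 -0.12  0.1 ] j6 0.31 gap 46.8 F [ 0.8  0.1 -0.4]
```

>>> {"name": "play_rows", "arguments": {"increments": [{"linear": [0.076, 0.001, -0.001], "rotation": [28, 0, 0], "claw": 0.1}, {"linear": [0.076, 0.001, -0.001], "rotation": [28, 0, 0], "claw": 0.1}, {"linear": [0.076, 0.001, -0.001], "rotation": [28, 0, 0], "claw": 0.1}, {"linear": [0.076, 0.001, -0.001], "rotation": [28, 0, 0], "claw": 0.1}, {"linear": [0.076, 0.001, -0.001], "rotation": [28, 0, 0], "claw": 0.1}, {"linear": [0.076, 0.001, -0.001], "rotation": [28, 0, 0], "claw": 0.1}, {"linear": [0.076, 0.001, -0.001], "rotation": [28, 0, 0], "claw": 0.1}]}}

```text
t: 8.02
eef_pos: [466.9, -279.0, 112.4]
tcp_rot: [1.124, 1.262, -1.124]
ft_force: [0.2, -0.3, 0.5]
finger_gap: 46.5
```

```bash
python3 - <<'E'
from h import *
f=grab("wrist","c1")
for c in blobs(f,"blue",300): print("blue",cv2.contourArea(c),cv2.boundingRect(c),rect(f,c,14))
go([467,-281,19.8],-85.4)
E
```

```text
blue 7673.0 (304, 73, 42, 241) (467.1, -280.3, 178.3, 23.4, 4.6)
blue 474.0 (437, 367, 26, 33) (319.3, -402.6, 41.9, 17.8, 35.6)
t 8.07 pos [ 467.  -279.   112.7] zyaw -83.46 LIN [ 0.0929 -0.0002  0.002 ] ROT [ 1.94 -0.02  0.01] j6 0.8 gap 46.8 F [ 0.2 -0.1  0.1]
```

View pics/c1.png

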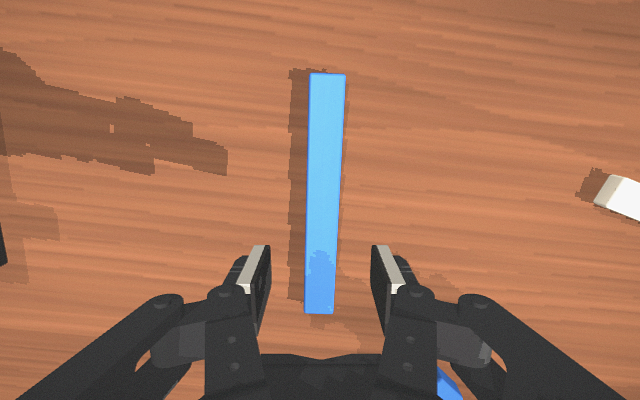

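>>> {"name": "play_rows", "arguments": {"increments": [{"linear": [0.04, 0, 0.0015], "rotation": [1.9, 0, 0], "claw": 0.1}, {"linear": [0.07, 0, 0.0015], "rotation": [1.9, 0, 0], "claw": 0.1}, {"linear": [0.0925, 0, 0.0015], "rotation": [1.9, 0, 0], "claw": 0.1}, {"linear": [0.0925, 0, 0.0015], "rotation": [1.9, 0, 0], "claw": 0.1}, {"linear": [0.0925, 0, 0.0015], "rotation": [1.9, 0, 0], "claw": -1}, {"linear": [0.0925, 0, 0.0015], "rotation": [1.9, 0, 0], "claw": -1}, {"linear": [0.0925, 0, 0.0015], "rotation": [1.9, 0, 0], "claw": -1}, {"linear": [0.0925, 0, 0.0015], "rotation": [1.9, 0, 0], "claw": -1}]}}

```text
t: 8.73
eef_pos: [467.8, -281.0, 21.9]
tcp_rot: [1.151, 1.243, -1.151]
ft_force: [0.5, 0.3, -0.6]
finger_gap: 22.5
```

>>> {"name": "play_rows", "arguments": {"increments": [{"linear": [0, 0, 0], "rotation": [0, 0, 0], "claw": -1}, {"linear": [0, 0, 0], "rotation": [0, 0, 0], "claw": -1}, {"linear": [-0.04, 0, 0], "rotation": [0, 0, 0], "claw": -1}, {"linear": [-0.08, 0, 0], "rotation": [0, 0, 0], "claw": -1}, {"linear": [-0.12, 0, 0], "rotation": [0, 0, 0], "claw": -1}, {"linear": [-0.15, 0, 0], "rotation": [0, 0, 0], "claw": -1}, {"linear": [-0.15, 0, 0], "rotation": [0, 0, 0], "claw": -1}]}}

```text
t: 9.32
eef_pos: [468.8, -281.7, 176.8]
tcp_rot: [1.15, 1.235, -1.149]
ft_force: [0.1, -1.2, -1.7]
finger_gap: 22.5
```

```bash
python3 - <<'E'
from h import *
f=grab("wrist","c2")
z=readout.state()["eef_pos"][2]-5.8
for c in blobs(f,"blue",300): print("blue",cv2.contourArea(c),cv2.boundingRect(c),rect(f,c,z))
# rack: centre 536.?,  blue bay
go([625.5,31.5,160],1.6)
E
```

```text
blue 16220.0 (290, 53, 62, 307) (487.6, -280.6, 139.9, 23.6, 4.6)
t 9.37 pos [ 468.1 -281.2  173.9] zyaw -85.53 LIN [ 0.0135  0.1812 -0.2996] ROT [-8.713e+01  4.200e-01 -3.000e-02] j6 0.83 gap 23.0 F [-0.6  0.3 -2.8]
```

>>> {"name": "play_rows", "arguments": {"increments": [{"linear": [0.0, 0.182, -0.301], "rotation": [-87.1, 0, 0], "claw": -1}, {"linear": [0.0, 0.182, -0.301], "rotation": [-87.1, 0, 0], "claw": -1}, {"linear": [0.0, 0.182, -0.301], "rotation": [-87.1, 0, 0], "claw": -1}, {"linear": [0.0, 0.182, -0.301], "rotation": [-87.1, 0, 0], "claw": -1}, {"linear": [0.0, 0.182, -0.301], "rotation": [-87.1, 0, 0], "claw": -1}, {"linear": [0.0, 0.182, -0.301], "rotation": [-87.1, 0, 0], "claw": -1}, {"linear": [0.0, 0.182, -0.301], "rotation": [-87.1, 0, 0], "claw": -1}, {"linear": [0.0, 0.182, -0.301], "rotation": [-87.1, 0, 0], "claw": -1}]}}

```text
t: 10.03
eef_pos: [617.1, 19.3, 169.2]
tcp_rot: [0.381, 1.539, -0.382]
ft_force: [1.2, -1.0, -1.6]
finger_gap: 22.9
```

```bash
python3 - <<'E'
from h import *
go([626.2,32.7,120],1.6)
E
```

```text
t 10.03 pos [617.1  19.3 169.2] zyaw -27.89 LIN [0.0492 0.0162 0.0018] ROT [-2.949e+01 -1.000e-01  2.000e-02] j6 0.41 gap 22.9 F [ 1.2 -1.  -1.6]
```

>>> {"name": "play_rows", "arguments": {"increments": [{"linear": [0.049, 0.012, 0.0015], "rotation": [-28.5, 0, 0], "claw": -1}, {"linear": [0.049, 0.012, 0.0015], "rotation": [-28.5, 0, 0], "claw": -1}, {"linear": [0.049, 0.012, 0.0015], "rotation": [-28.5, 0, 0], "claw": -1}, {"linear": [0.049, 0.012, 0.0015], "rotation": [-28.5, 0, 0], "claw": -1}, {"linear": [0.049, 0.012, 0.0015], "rotation": [-28.5, 0, 0], "claw": -1}, {"linear": [0.049, 0.012, 0.0015], "rotation": [-28.5, 0, 0], "claw": -1}, {"linear": [0.049, 0.012, 0.0015], "rotation": [-28.5, 0, 0], "claw": -1}, {"linear": [0.049, 0.012, 0.0015], "rotation": [-28.5, 0, 0], "claw": -1}]}}

```text
t: 10.7
eef_pos: [624.0, 26.9, 121.4]
tcp_rot: [-0.001, 1.571, 0.001]
ft_force: [0.1, -0.1, -1.2]
finger_gap: 22.9
```

```bash
python3 - <<'E'
from h import *
go([626.2,32.7,75],1.6)
E
```

```text
t 10.7 pos [624.   26.9 121.4] zyaw 0.07 LIN [0.0464 0.0058 0.0023] ROT [-1.53 -0.   -0.  ] j6 -0.06 gap 22.9 F [ 0.1 -0.1 -1.2]
```

>>> {"name": "play_rows", "arguments": {"increments": [{"linear": [0.025, 0.0058, 0.0023], "rotation": [-1.5, 0, 0], "claw": -1}, {"linear": [0.046, 0.0058, 0.0023], "rotation": [-1.5, 0, 0], "claw": -1}, {"linear": [0.046, 0.0058, 0.0023], "rotation": [-1.5, 0, 0], "claw": -1}, {"linear": [0.046, 0.0058, 0.0023], "rotation": [-1.5, 0, 0], "claw": -1}, {"linear": [0.046, 0.0058, 0.0023], "rotation": [-1.5, 0, 0], "claw": -1}]}}

```text
t: 11.12
eef_pos: [626.8, 32.6, 76.5]
tcp_rot: [-0.023, 1.57, 0.023]
ft_force: [0.3, -0.7, -1.2]
finger_gap: 22.9
```

```bash
python3 - <<'E'
from h import *
f=grab("wrist","c3"); go([626.2,32.7,60],1.6)
im=f["image"]
cv2.imwrite("pics/c3z.png",cv2.resize(im[30:200,220:440,::-1],None,fx=3.5,fy=3.5,interpolation=cv2.INTER_NEAREST))
g=cv2.cvtColor(im,cv2.COLOR_RGB2HSV)
print("r150 blue-ish span",[u for u in range(260,380) if 98<g[150,u,0]<120 and g[150,u,1]>100 and g[150,u,2]>100][::1][0:1], [u for u in range(260,380) if 98<g[150,u,0]<120 and g[150,u,1]>100 and g[150,u,2]>100][-1:])
print([g[150,u].tolist() for u in range(280,298)]);print([g[150,u].tolist() for u in range(344,366)])
for c0 in(240,400):
  d=np.where(im[90:210,c0].sum(1)<300)[0]+90; print(c0,d.min(),d.max())
d=np.where((g[20:90,320,0]>98)&(g[20:90,320,0]<120)&(g[20:90,320,1]>100))[0]+20;print(d.min())
E
```

```text
t 11.17 pos [626.9  32.7  76.8] zyaw 1.7 LIN [ 0.0168  0.0001 -0.0007] ROT [0.1  0.1  0.01] j6 -0.08 gap 22.4 F [ 0.2 -0.6 -0.7]
r150 blue-ish span [284] [357]
[[23, 14, 73], [17, 23, 78], [17, 30, 77], [113, 99, 136], [106, 147, 255], [101, 135, 249], [101, 131, 247], [101, 133, 248], [101, 134, 249], [108, 159, 225], [108, 153, 228], [108, 161, 201], [109, 163, 194], [109, 158, 229], [107, 153, 237], [106, 142, 243], [105, 144, 245], [105, 146, 244]]
[[95, 101, 247], [95, 105, 247], [98, 121, 247], [101, 132, 248], [105, 150, 248], [109, 166, 218], [105, 146, 245], [106, 146, 244], [106, 146, 244], [106, 147, 243], [106, 149, 243], [105, 147, 245], [106, 144, 249], [109, 134, 229], [13, 45, 90], [13, 25, 90], [17, 20, 88], [10, 20, 77], [173, 14, 75], [175, 21, 74], [6, 17, 75], [0, 10, 74]]
240 119 174
400 120 209
53
```

View pics/c3z.png

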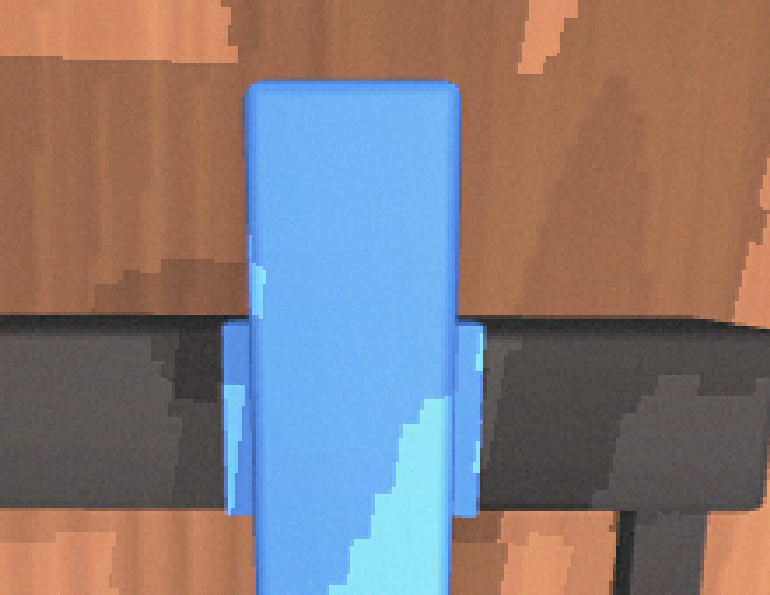

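```bash
python3 - <<'E'
from h import *
f=grab("wrist")
zt=readout.state()["eef_pos"][2]-8
print("patch",ray(f,[[283.4,150],[357.8,150]],40).round(1).tolist())
print("slat",ray(f,[[292,150],[349.5,150]],zt).round(1).tolist(),"end",ray(f,[[320,53]],zt).round(1).tolist())
print("bearer",ray(f,[[240,122.5],[240,174.8],[400,176]],40).round(1).tolist())
E
```

```text
patch [[605.6, 81.8], [642.3, 82.9]]
slat [[612.2, 85.9], [635.5, 86.6]] end [[622.5, 122.4]]
bearer [[584.7, 94.4], [583.7, 68.7], [664.5, 70.5]]
```

>>> {"name": "play_rows", "arguments": {"increments": [{"linear": [0.009, 0, 0], "rotation": [0, 0, 0], "claw": -1}, {"linear": [0.0135, 0, 0], "rotation": [0, 0, 0], "claw": -1}, {"linear": [0.0145, 0, 0], "rotation": [0, 0, 0], "claw": -1}, {"linear": [0.0145, 0, 0], "rotation": [0, 0, 0], "claw": -1}, {"linear": [0.0145, 0, 0], "rotation": [0, 0, 0], "claw": -1}]}}

```text
t: 11.63
eef_pos: [626.5, 32.8, 61.9]
tcp_rot: [-0.024, 1.57, 0.024]
ft_force: [-3.8, -1.1, 9.7]
finger_gap: 22.5
```

Contact; release and rise.

>>> {"name": "play_rows", "arguments": {"increments": [{"linear": [0, 0, 0], "rotation": [0, 0, 0], "claw": -0.7}, {"linear": [0, 0, 0], "rotation": [0, 0, 0], "claw": -0.35}, {"linear": [0, 0, 0], "rotation": [0, 0, 0], "claw": 0}, {"linear": [0, 0, 0], "rotation": [0, 0, 0], "claw": 0}, {"linear": [0, 0, 0], "rotation": [0, 0, 0], "claw": 0}, {"linear": [-0.04, 0, 0], "rotation": [0, 0, 0], "claw": 0}, {"linear": [-0.08, 0, 0], "rotation": [0, 0, 0], "claw": 0}, {"linear": [-0.12, 0, 0], "rotation": [0, 0, 0], "claw": 0}]}}

```text
t: 12.3
eef_pos: [626.0, 32.8, 181.8]
tcp_rot: [-0.024, 1.572, 0.024]
ft_force: [1.1, -0.3, -0.5]
finger_gap: 42.7
```

>>> {"name": "play_rows", "arguments": {"increments": [{"linear": [-0.06, 0, -0.04], "rotation": [0, 0, 0], "claw": 0.1}, {"linear": [-0.1, 0, -0.08], "rotation": [0, 0, 0], "claw": 0.1}, {"linear": [-0.12, 0.02, -0.09], "rotation": [0, 0, 0], "claw": 0.1}, {"linear": [-0.12, 0.02, -0.09], "rotation": [0, 0, 0], "claw": 0.1}, {"linear": [-0.12, 0.02, -0.09], "rotation": [0, 0, 0], "claw": 0.1}, {"linear": [-0.12, 0.02, -0.09], "rotation": [0, 0, 0], "claw": 0.1}]}}

```text
t: 12.8
eef_pos: [535.6, 50.4, 302.4]
tcp_rot: [-0.025, 1.568, 0.024]
ft_force: [0.8, -0.6, 0.4]
finger_gap: 47.1
```

```bash
python3 - <<'E'
from h import *
f=grab("wrist","d1");go([540,200,250],1.6)
for col in("red","blue"):
    for c in blobs(f,col,300): print(col,cv2.contourArea(c),cv2.boundingRect(c),rect(f,c,54))
h=cv2.cvtColor(f["image"],cv2.COLOR_RGB2HSV);H,S,V=[h[:,:,i].astype(int) for i in range(3)]
m=((H>22)&(H<36)&(S>45)&(V>200)).astype(np.uint8)
for k in cv2.findContours(m,cv2.RETR_EXTERNAL,cv2.CHAIN_APPROX_NONE)[0]:
    if cv2.contourArea(k)>300: print("y",rect(f,k,40))
E
```

```text
t 12.85 pos [535.8  50.1 301. ] zyaw 1.77 LIN [0.051  0.1497 0.0088] ROT [0.17 0.04 0.01] j6 -0.06 gap 47.4 F [ 0.7 -0.5 -0.9]
red 3549.0 (227, 104, 37, 150) (448.4, 29.8, 178.5, 36.9, -88.6)
blue 1560.0 (376, 106, 37, 149) (619.6, 33.3, 178.3, 36.6, -86.9)
blue 391.0 (46, 343, 32, 26) (184.7, -223.6, 47.5, 22.7, 45.2)
y (536.0, -18.2, 36.8, 31.8, 1.1)
y (533.8, 80.6, 36.4, 26.6, 1.8)
```

View pics/d1.png

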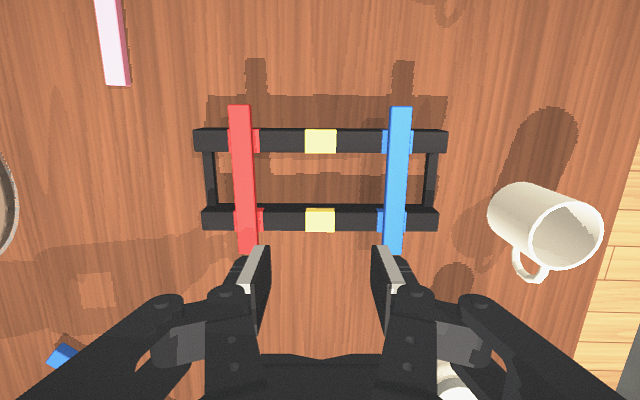

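```bash
python3 - <<'E'
from h import *
for n in("side","scene"):
    f=grab(n,"d2"+n)
    for c in blobs(f,"orange",15):
        m=cv2.moments(c); u=(m["m10"]/m["m00"],m["m01"]/m["m00"]); print(n,np.round(u,1),cv2.contourArea(c),ray(f,u,116).round(1))
f=cv2.imread("pics/d2side.png"); cv2.imwrite("pics/d2z.png",cv2.resize(f[40:160,220:360],None,fx=5,fy=5))
E
```

```text
side [270.8  80.6] 91.0 [[532.2 353.3]]
```

View pics/d2z.png

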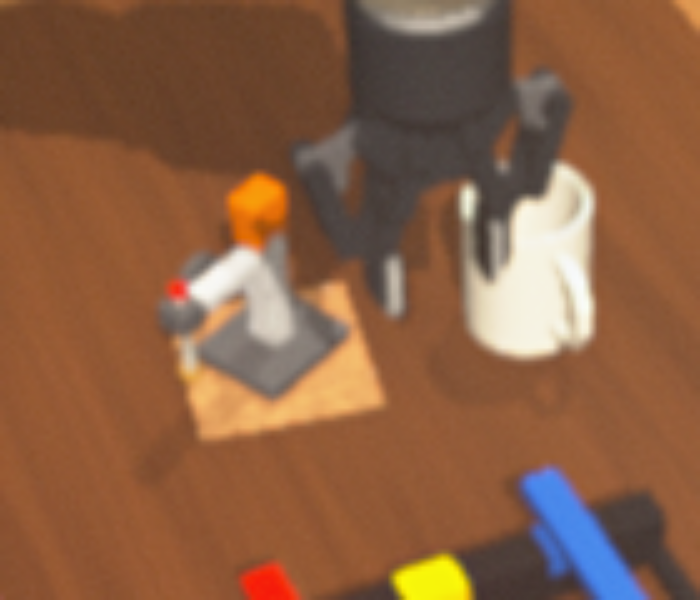

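>>> {"name": "play_rows", "arguments": {"increments": [{"linear": [0.02, 0.2, 0.0], "rotation": [0, 0, 0], "claw": 0.5}, {"linear": [0.02, 0.2, 0.0], "rotation": [0, 0, 0], "claw": 0.5}, {"linear": [0.02, 0.2, 0.0], "rotation": [0, 0, 0], "claw": 0.5}, {"linear": [0.02, 0.2, 0.0], "rotation": [0, 0, 0], "claw": 0.5}, {"linear": [0.02, 0.2, 0.0], "rotation": [0, 0, 0], "claw": 0.5}, {"linear": [0.02, 0.2, 0.0], "rotation": [0, 0, 0], "claw": 0.5}, {"linear": [0.02, 0.2, 0.0], "rotation": [0, 0, 0], "claw": 0.5}]}}

```text
t: 13.53
eef_pos: [529.5, 251.3, 278.9]
tcp_rot: [-0.027, 1.574, 0.025]
ft_force: [0.5, 0.2, -1.1]
finger_gap: 64.2
```

```bash
python3 - <<'E'
from h import *
f=grab("wrist","d3");go([535,340,180],45)
E
```

```text
t 13.58 pos [529.8 250.2 279.4] zyaw 1.81 LIN [0.0993 0.0897 0.0083] ROT [-43.19  -0.15   0.  ] j6 0.3 gap 64.1 F [0.3 0.5 0.3]
```

View pics/d3.png

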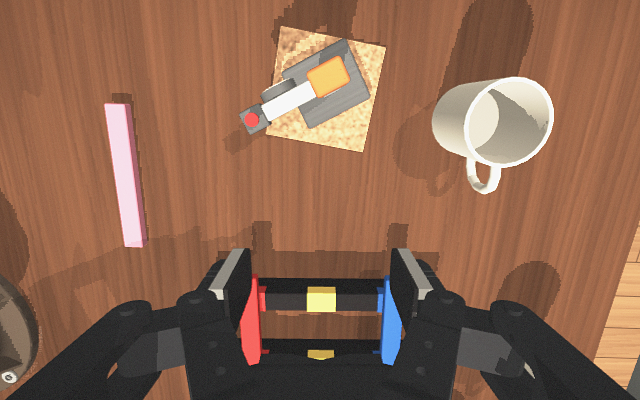

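```bash
python3 - <<'E'
from h import *
f=grab("wrist");im=f["image"]
h=cv2.cvtColor(im,cv2.COLOR_RGB2HSV);print(h[75,328],h[115,280],h[100,350],h[140,340],h[95,290],h[120,252])
cv2.imwrite("pics/d3z.png",cv2.resize(im[15:165,225:405,::-1],None,fx=4,fy=4,interpolation=cv2.INTER_CUBIC))
H,S,V=[h[:,:,i].astype(int) for i in range(3)]
m=((H>12)&(H<24)&(S>130)&(V>200)).astype(np.uint8); m[160:]=0
for k in cv2.findContours(m,cv2.RETR_EXTERNAL,cv2.CHAIN_APPROX_NONE)[0]:
    if cv2.contourArea(k)>100: print("o",cv2.contourArea(k),cv2.boundingRect(k),rect(f,k,134),cv2.boxPoints(cv2.minAreaRect(k)).round().tolist())
m=((S<40)&(V>60)&(V<150)).astype(np.uint8);m[160:]=0; m[:,:250]=0;m[:,400:]=0
for k in cv2.findContours(m,cv2.RETR_EXTERNAL,cv2.CHAIN_APPROX_NONE)[0]:
    if cv2.contourArea(k)>100: print("base",cv2.contourArea(k),cv2.boundingRect(k),rect(f,k,18))
print("mat",ray(f,[[281,27],[386,47],[362,152],[266,134]],4).round(1).tolist(),"red cap",ray(f,[[252,120]],110).round(1))
E
```

```text
[ 22 134 247] [ 15 117 235] [ 18  20 165] [ 26  66 247] [  0   0 247] [  1 154 247]
o 963.5 (307, 55, 42, 41) (530.3, 343.1, 28.4, 20.4, 28.6) [[305.0, 71.0], [338.0, 54.0], [351.0, 78.0], [318.0, 96.0]]
base 105.0 (250, 103, 21, 28) (454.1, 306.4, 26.9, 19.4, -63.0)
base 207.0 (298, 93, 33, 34) (514.8, 320.6, 44.0, 22.6, 57.6)
base 150.0 (260, 77, 37, 25) (476.8, 336.3, 41.3, 10.6, 28.1)
base 395.0 (281, 37, 88, 55) (528.9, 345.8, 78.0, 62.7, 28.7)
mat [[479.1, 401.3], [596.6, 384.8], [577.8, 266.6], [460.8, 284.5]] red cap [[466. 306.]]
```

View pics/d3z.png

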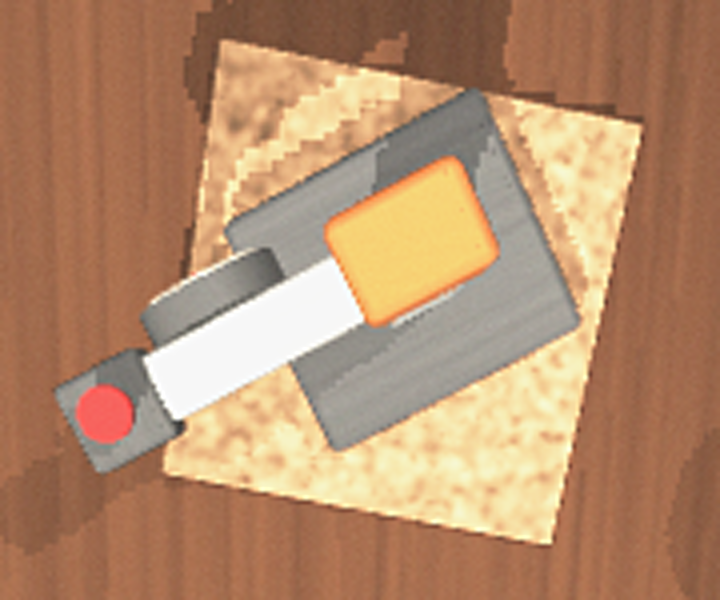

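```bash
python3 - <<'E'
from h import *
f=grab("wrist")
b=ray(f,[[345,37.5],[370,95.5],[309.5,127.5],[282,72]],18); print(b.round(1).tolist(),b.mean(0).round(1))
go([531,343,190],-61.4)
E
```

```text
[[549.9, 389.9], [581.1, 331.5], [513.8, 294.1], [482.2, 353.2]] [531.8 342.2]
t 13.68 pos [530.  249.  280.2] zyaw 1.69 LIN [0.0902 0.094  0.0039] ROT [ 6.309e+01 -4.000e-02  6.000e-02] j6 0.3 gap 64.1 F [ 0.2  0.2 -0.5]
```

>>> {"name": "play_rows", "arguments": {"increments": [{"linear": [0.06, 0.094, 0.004], "rotation": [63.1, 0, 0], "claw": 0.5}, {"linear": [0.06, 0.094, 0.004], "rotation": [63.1, 0, 0], "claw": 0.5}, {"linear": [0.06, 0.094, 0.004], "rotation": [63.1, 0, 0], "claw": 0.5}, {"linear": [0.06, 0.094, 0.004], "rotation": [63.1, 0, 0], "claw": 0.5}, {"linear": [0.06, 0.094, 0.004], "rotation": [63.1, 0, 0], "claw": 0.5}, {"linear": [0.06, 0.094, 0.004], "rotation": [63.1, 0, 0], "claw": 0.5}, {"linear": [0.06, 0.094, 0.004], "rotation": [63.1, 0, 0], "claw": 0.5}, {"linear": [0.06, 0.094, 0.004], "rotation": [63.1, 0, 0], "claw": 0.5}]}}

```text
t: 14.35
eef_pos: [531.5, 342.7, 220.9]
tcp_rot: [0.762, 1.433, -0.762]
ft_force: [1.2, -0.3, 0.6]
finger_gap: 64.1
```

```bash
python3 - <<'E'
from h import *
go([531,343,190],-61.4)
E
```

```text
t 14.35 pos [531.5 342.7 220.9] zyaw -56.01 LIN [ 0.0309 -0.0002 -0.0006] ROT [5.39 0.01 0.01] j6 1.45 gap 64.1 F [ 1.2 -0.3  0.6]
```

>>> {"name": "play_rows", "arguments": {"increments": [{"linear": [0.03, 0, -0.0005], "rotation": [5, 0, 0], "claw": 0.5}, {"linear": [0.03, 0, -0.0005], "rotation": [5, 0, 0], "claw": 0.5}, {"linear": [0.03, 0, -0.0005], "rotation": [5, 0, 0], "claw": 0.5}, {"linear": [0.03, 0, -0.0005], "rotation": [5, 0, 0], "claw": 0.5}]}}

```text
t: 14.68
eef_pos: [531.1, 343.8, 191.8]
tcp_rot: [0.821, 1.41, -0.821]
ft_force: [-0.7, -0.0, 0.4]
finger_gap: 63.6
```

```bash
python3 - <<'E'
from h import *
f=grab("wrist","d4");go([531,343,118],-61.4)
h=cv2.cvtColor(f["image"],cv2.COLOR_RGB2HSV);H,S,V=[h[:,:,i].astype(int) for i in range(3)]
m=((H>8)&(H<26)&(S>130)&(V>200)).astype(np.uint8)
for k in cv2.findContours(m,cv2.RETR_EXTERNAL,cv2.CHAIN_APPROX_NONE)[0]:
    if cv2.contourArea(k)>300: print("o",cv2.contourArea(k),cv2.boundingRect(k),rect(f,k,134))
E
```

```text
t 14.73 pos [531.1 344.1 192.1] zyaw -60.45 LIN [ 0.0741 -0.0007  0.0009] ROT [ 0.95  0.01 -0.07] j6 1.53 gap 63.9 F [ 0.1 -0.4  0.3]
o 1551.0 (303, 202, 37, 47) (531.7, 344.3, 29.2, 21.6, 29.6)
```

View pics/d4.png

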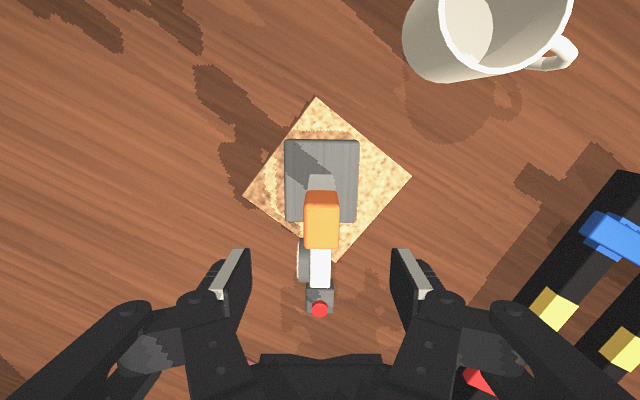

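>>> {"name": "play_rows", "arguments": {"increments": [{"linear": [0.03, 0, 0.0007], "rotation": [-0.2, 0, 0], "claw": 0.5}, {"linear": [0.06, 0, 0.0007], "rotation": [-0.2, 0, 0], "claw": 0.4}, {"linear": [0.074, 0, 0.0007], "rotation": [-0.2, 0, 0], "claw": 0.2}, {"linear": [0.074, 0, 0.0007], "rotation": [-0.2, 0, 0], "claw": 0}, {"linear": [0.074, 0, 0.0007], "rotation": [-0.2, 0, 0], "claw": 0}], "grip_force": 40}}

```text
t: 15.15
eef_pos: [531.2, 343.9, 117.7]
tcp_rot: [0.819, 1.411, -0.819]
ft_force: [-0.1, -0.4, 0.5]
finger_gap: 42.6
```

```bash
python3 - <<'E'
from h import *
f=grab("wrist","d5");go([531,343,118],-60.4)
m=ray(f,[[0,0]],4)
E
```

```text
t 15.2 pos [531.6 344.1 118.5] zyaw -60.3 LIN [ 0.0005 -0.001   0.0007] ROT [ 0.1   0.01 -0.1 ] j6 1.52 gap 42.6 F [0.  0.5 0.7]
```

View pics/d5.png

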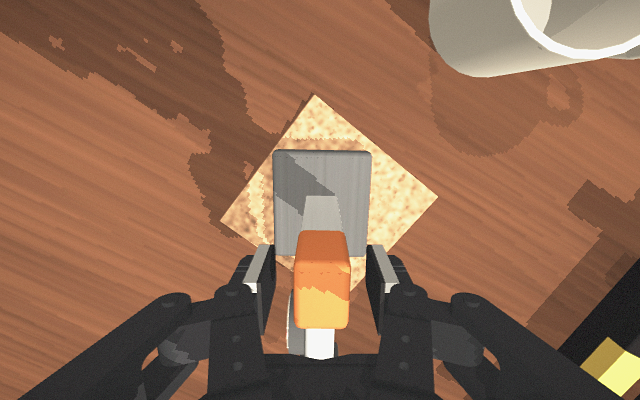

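```bash
python3 - <<'E'
from h import *
f=grab("wrist")
p=ray(f,[[315,95],[437,197],[221,221]],4);print(p.round(1).tolist(), ((p[1]+p[2])/2).round(1))
b=ray(f,[[274,151],[371,152]],18);print(b.round(1).tolist())
c=b.mean(0)-40*np.array([np.cos(np.radians(29.6)),np.sin(np.radians(29.6))]);print("gauge",c.round(1))
E
```

```text
[[595.8, 385.6], [577.5, 268.6], [478.4, 403.2]] [528.  335.9]
[[549.7, 391.7], [582.2, 333.4]]
gauge [531.2 342.8]
```

>>> {"name": "play_rows", "arguments": {"increments": [{"linear": [0, 0, 0], "rotation": [0, 0, 0], "claw": -1}, {"linear": [0, 0, 0], "rotation": [0, 0, 0], "claw": -1}, {"linear": [0, 0, 0], "rotation": [0, 0, 0], "claw": -1}, {"linear": [0, 0, 0], "rotation": [0, 0, 0], "claw": -1}, {"linear": [0, 0, 0], "rotation": [0, 0, 0], "claw": -1}, {"linear": [0, 0, 0], "rotation": [0, 0, 0], "claw": -1}], "grip_force": 70}}

```text
t: 15.75
eef_pos: [531.6, 344.1, 118.6]
tcp_rot: [0.822, 1.409, -0.818]
ft_force: [0.0, -1.7, 6.7]
finger_gap: 21.0
```

```bash
python3 - <<'E'
from h import *
go([443,160,190],1.5)
E
```

```text
t 15.75 pos [531.6 344.1 118.6] zyaw -60.34 LIN [-0.0718 -0.1678  0.1161] ROT [-61.84   0.1   -0.13] j6 1.52 gap 21.0 F [ 0.  -1.7  6.7]
```

>>> {"name": "play_rows", "arguments": {"increments": [{"linear": [-0.02, 0, 0], "rotation": [0, 0, 0], "claw": -1}, {"linear": [-0.045, 0, 0], "rotation": [0, 0, 0], "claw": -1}, {"linear": [-0.072, 0, 0], "rotation": [0, 0, 0], "claw": -1}, {"linear": [-0.072, -0.03, 0.02], "rotation": [-7, 0, 0], "claw": -1}, {"linear": [-0.072, -0.06, 0.04], "rotation": [-14, 0, 0], "claw": -1}, {"linear": [-0.072, -0.09, 0.06], "rotation": [-21, 0, 0], "claw": -1}, {"linear": [-0.072, -0.12, 0.08], "rotation": [-28, 0, 0], "claw": -1}, {"linear": [-0.072, -0.14, 0.1], "rotation": [-35, 0, 0], "claw": -1}]}}

```text
t: 16.42
eef_pos: [456.0, 186.0, 188.9]
tcp_rot: [0.341, 1.546, -0.343]
ft_force: [-0.0, 0.0, -5.8]
finger_gap: 21.2
```

```bash
python3 - <<'E'
from h import *
go([442.9,159,185],1.5)
E
```

```text
t 16.42 pos [456.  186.  188.9] zyaw -24.96 LIN [ 0.004  -0.03   -0.0005] ROT [-26.46  -0.11   0.06] j6 0.69 gap 21.2 F [-0.   0.  -5.8]
```

>>> {"name": "play_rows", "arguments": {"increments": [{"linear": [0.004, -0.01, 0], "rotation": [-7, 0, 0], "claw": -1}, {"linear": [0.004, -0.02, 0], "rotation": [-14, 0, 0], "claw": -1}, {"linear": [0.004, -0.03, 0], "rotation": [-21, 0, 0], "claw": -1}, {"linear": [0.004, -0.03, 0], "rotation": [-26.4, 0, 0], "claw": -1}, {"linear": [0.004, -0.03, 0], "rotation": [-26.4, 0, 0], "claw": -1}, {"linear": [0.004, -0.03, 0], "rotation": [-26.4, 0, 0], "claw": -1}]}}

```text
t: 16.92
eef_pos: [445.8, 160.6, 185.2]
tcp_rot: [-0.012, 1.571, 0.012]
ft_force: [0.9, 0.4, -6.2]
finger_gap: 20.9
```

```bash
python3 - <<'E'
from h import *
for n in("side","wrist","scene"): f=grab(n,"e1"+n)
a=cv2.imread("pics/e1side.png")[60:230,180:420];cv2.imwrite("pics/e1z.png",cv2.resize(a,None,fx=3.3,fy=3.3))
go([442.9,159,118],1.5)
E
```

```text
t 17.07 pos [445.8 160.8 185. ] zyaw 0.94 LIN [ 0.067  -0.0017 -0.003 ] ROT [-0.56  0.01 -0.  ] j6 0.19 gap 20.6 F [ 0.3 -0.1 -6.8]
```

View pics/e1z.png

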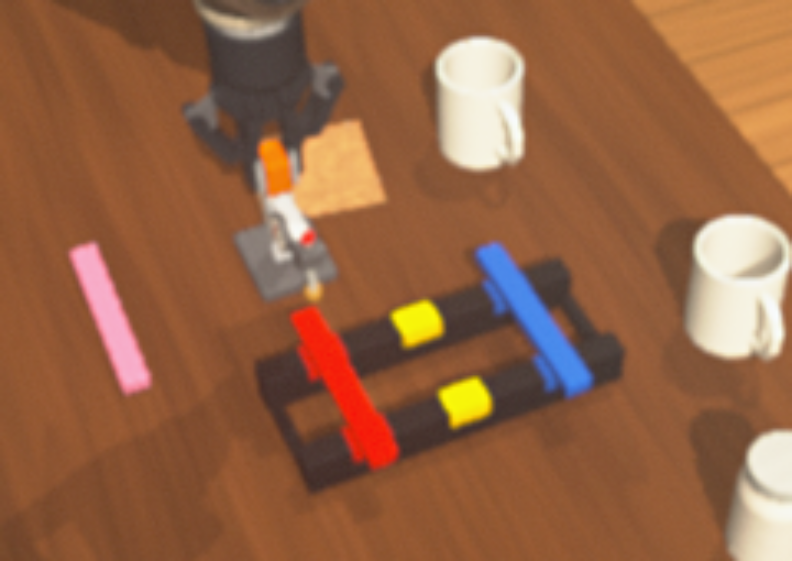

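View pics/e1wrist.png

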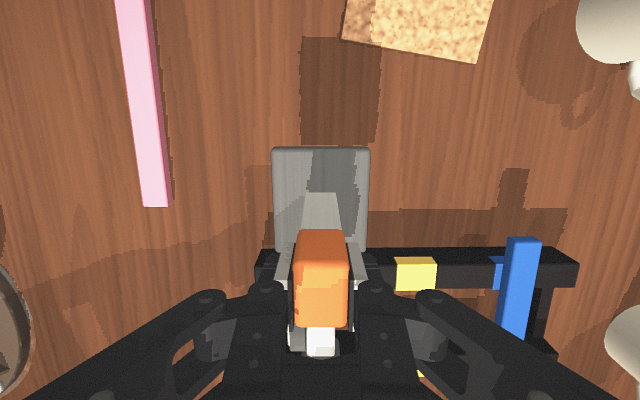

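View pics/e1scene.png

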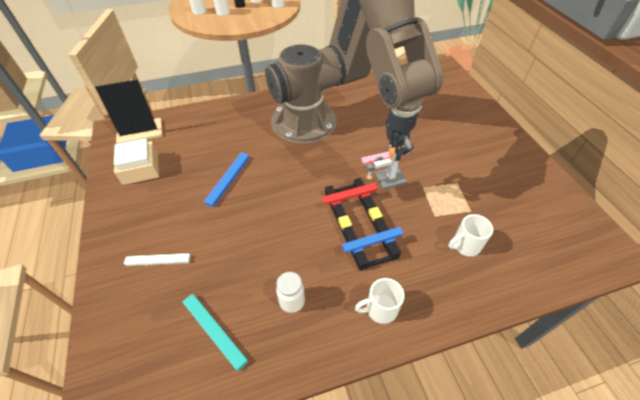

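>>> {"name": "play_rows", "arguments": {"increments": [{"linear": [0, -0.0017, -0.003], "rotation": [-0.6, 0, 0], "claw": -1}, {"linear": [0.02, -0.0017, -0.003], "rotation": [-0.6, 0, 0], "claw": -1}, {"linear": [0.04, -0.0017, -0.003], "rotation": [-0.6, 0, 0], "claw": -1}, {"linear": [0.04, -0.0017, -0.003], "rotation": [-0.6, 0, 0], "claw": -1}, {"linear": [0.04, -0.0017, -0.003], "rotation": [-0.6, 0, 0], "claw": -1}]}}

```text
t: 17.48
eef_pos: [442.4, 158.8, 144.7]
tcp_rot: [-0.023, 1.573, 0.022]
ft_force: [0.4, -0.0, -5.8]
finger_gap: 20.9
```

```bash
python3 - <<'E'
from h import *
f=grab("side","e2")
a=cv2.imread("pics/e2.png")[90:230,200:400];cv2.imwrite("pics/e2z.png",cv2.resize(a,None,fx=4,fy=4,interpolation=cv2.INTER_CUBIC))
go([442.9,159,118],1.5)
E
```

```text
t 17.53 pos [442.9 158.9 145.4] zyaw 1.65 LIN [ 0.0274  0.0001 -0.    ] ROT [ 0.15 -0.02  0.01] j6 0.18 gap 21.3 F [-0.6  0.4 -6.2]
```

View pics/e2z.png

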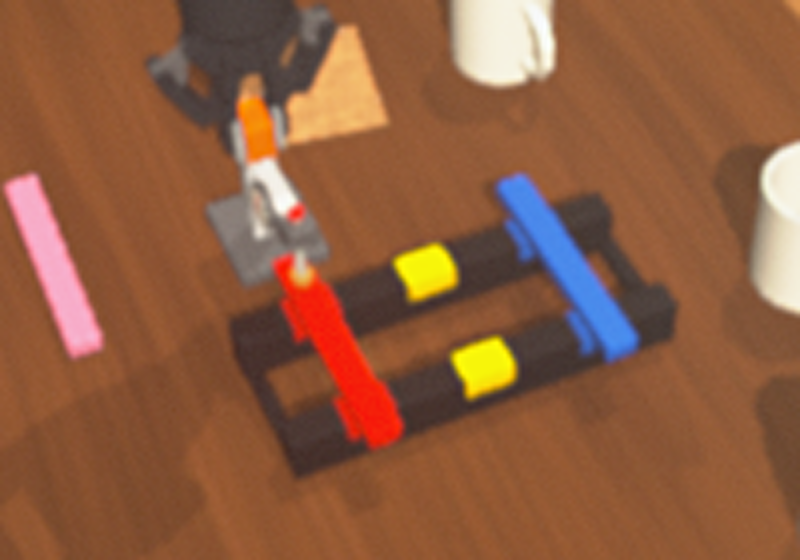

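```bash
python3 - <<'E'
from h import *
f=grab("side")
print(proj(f,[[444.9,83,64.8],[444.9,83,54],[434,118,54],[456,118,54]]).round(1))
for z in(54,64.8): print(ray(f,[275.8,159.5],z))
E
```

```text
[[276.2 159. ]
 [276.6 161.6]
 [268.8 154.4]
 [275.9 152.2]]
[[445.68837615  91.27139927]]
[[443.12545701  81.85861319]]
```

>>> {"name": "play_rows", "arguments": {"increments": [{"linear": [0.012, 0, 0], "rotation": [0, 0, 0], "claw": -1}, {"linear": [0.022, 0, 0], "rotation": [0, 0, 0], "claw": -1}, {"linear": [0.028, 0, 0], "rotation": [0, 0, 0], "claw": -1}, {"linear": [0.0305, 0, 0], "rotation": [0, 0, 0], "claw": -1}, {"linear": [0.0305, 0, 0], "rotation": [0, 0, 0], "claw": -1}, {"linear": [0.0305, 0, 0], "rotation": [0, 0, 0], "claw": -1}]}}

```text
t: 18.08
eef_pos: [443.2, 159.0, 115.3]
tcp_rot: [-0.022, 1.569, 0.023]
ft_force: [-0.3, 1.2, -1.1]
finger_gap: 21.0
```

```bash
python3 - <<'E'
from h import *
go([442.9,159,114.6],1.5)
E
```

```text
t 18.08 pos [443.2 159.  115.3] zyaw 1.65 LIN [ 0.0007  0.     -0.0003] ROT [ 0.15  0.08 -0.02] j6 0.18 gap 21.0 F [-0.3  1.2 -1.1]
```

>>> {"name": "play_rows", "arguments": {"increments": [{"linear": [0.0008, 0, 0], "rotation": [0, 0, 0], "claw": -1}, {"linear": [0.0008, 0, 0], "rotation": [0, 0, 0], "claw": -1}, {"linear": [0.0008, 0, 0], "rotation": [0, 0, 0], "claw": -0.4}, {"linear": [0.0008, 0, 0], "rotation": [0, 0, 0], "claw": -0.2}, {"linear": [0.0008, 0, 0], "rotation": [0, 0, 0], "claw": 0}, {"linear": [0.0008, 0, 0], "rotation": [0, 0, 0], "claw": 0}, {"linear": [0.0008, 0, 0], "rotation": [0, 0, 0], "claw": 0}]}}

```text
t: 18.67
eef_pos: [442.9, 158.8, 113.7]
tcp_rot: [-0.023, 1.57, 0.023]
ft_force: [-0.5, 0.9, -0.3]
finger_gap: 42.7
```

```bash
python3 - <<'E'
from h import *
f=grab("side","e3")
a=cv2.imread("pics/e3.png")[90:230,200:400];cv2.imwrite("pics/e3z.png",cv2.resize(a,None,fx=4,fy=4,interpolation=cv2.INTER_CUBIC))
grab("wrist","e3w")
go([442.9,159,114.6],1.5)
E
```

```text
t 18.77 pos [442.9 158.8 113.7] zyaw 1.66 LIN [-0.0009  0.0002  0.    ] ROT [0.16 0.   0.  ] j6 0.17 gap 42.3 F [-0.2 -0.2  0. ]
```

View pics/e3z.png

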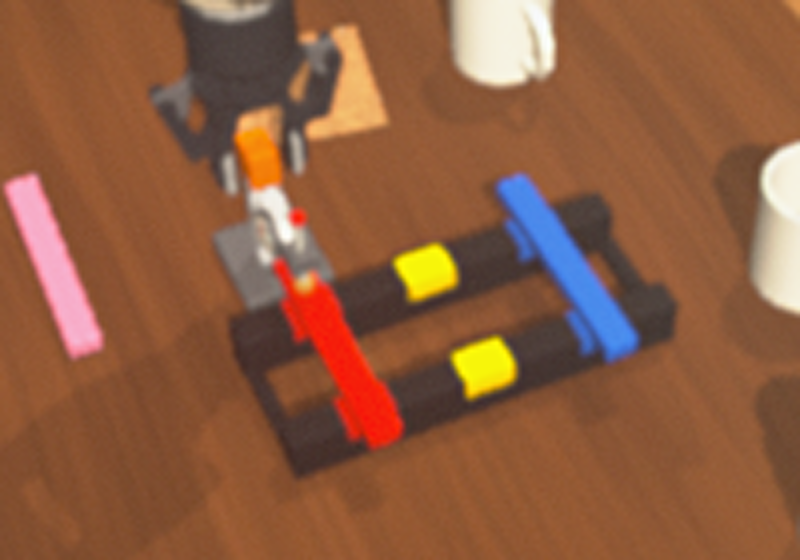

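View pics/e3w.png

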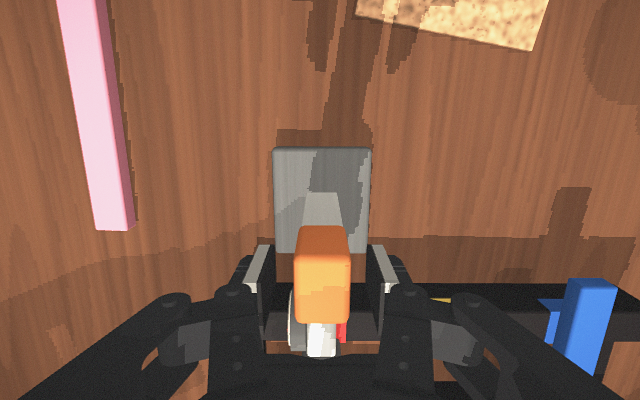

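>>> {"name": "play_rows", "arguments": {"increments": [{"linear": [0, 0, 0], "rotation": [0, 0, 0], "claw": 0}, {"linear": [0, 0, 0], "rotation": [0, 0, 0], "claw": 0}, {"linear": [0, 0, 0], "rotation": [0, 0, 0], "claw": 0}, {"linear": [0, 0, 0], "rotation": [0, 0, 0], "claw": 0}, {"linear": [0, 0, 0], "rotation": [0, 0, 0], "claw": 0}, {"linear": [0, 0, 0], "rotation": [0, 0, 0], "claw": 0}, {"linear": [0, 0, 0], "rotation": [0, 0, 0], "claw": 0}, {"linear": [0, 0, 0], "rotation": [0, 0, 0], "claw": 0}]}}

```text
t: 19.43
eef_pos: [442.9, 158.8, 113.7]
tcp_rot: [-0.023, 1.571, 0.023]
ft_force: [0.7, -0.3, -0.3]
finger_gap: 42.8
```

>>> {"name": "play_rows", "arguments": {"increments": [{"linear": [0, 0, 0], "rotation": [0, 0, 0], "claw": 0}, {"linear": [0, 0, 0], "rotation": [0, 0, 0], "claw": 0}, {"linear": [0, 0, 0], "rotation": [0, 0, 0], "claw": 0}, {"linear": [0, 0, 0], "rotation": [0, 0, 0], "claw": 0}, {"linear": [0, 0, 0], "rotation": [0, 0, 0], "claw": 0}, {"linear": [0, 0, 0], "rotation": [0, 0, 0], "claw": 0}, {"linear": [0, 0, 0], "rotation": [0, 0, 0], "claw": 0}, {"linear": [0, 0, 0], "rotation": [0, 0, 0], "claw": 0}]}}

```text
t: 20.1
eef_pos: [442.8, 158.8, 113.7]
tcp_rot: [-0.023, 1.571, 0.023]
ft_force: [-0.3, -0.6, 0.4]
finger_gap: 42.7
```

>>> {"name": "play_rows", "arguments": {"increments": [{"linear": [-0.001, 0, 0], "rotation": [0, 0, 0], "claw": 0}, {"linear": [-0.001, 0, 0], "rotation": [0, 0, 0], "claw": 0}, {"linear": [-0.001, 0, 0], "rotation": [0, 0, 0], "claw": -1}, {"linear": [-0.001, 0, 0], "rotation": [0, 0, 0], "claw": -1}, {"linear": [-0.001, 0, 0], "rotation": [0, 0, 0], "claw": -1}, {"linear": [-0.001, 0, 0], "rotation": [0, 0, 0], "claw": -1}, {"linear": [-0.001, 0, 0], "rotation": [0, 0, 0], "claw": -1}, {"linear": [-0.001, 0, 0], "rotation": [0, 0, 0], "claw": -1}]}}

```text
t: 20.77
eef_pos: [443.1, 158.9, 114.9]
tcp_rot: [-0.022, 1.57, 0.023]
ft_force: [2.0, 0.2, 3.6]
finger_gap: 20.8
```

```bash
python3 - <<'E'
from h import *
f=grab("wrist","e4");go([623.1,163.8,175],1.5)
grab("side","e4s")
b=ray(f,[[273.5,150],[370.5,150]],14);print(b.round(1).tolist())
a=cv2.imread("pics/e4s.png")[90:230,200:400];cv2.imwrite("pics/e4z.png",cv2.resize(a,None,fx=4,fy=4,interpolation=cv2.INTER_CUBIC))
E
```

```text
t 20.82 pos [443.1 158.8 114.9] zyaw 1.65 LIN [-0.06   -0.0002  0.1801] ROT [ 0.15  0.05 -0.01] j6 0.17 gap 21.2 F [ 2.3 -0.5  4.8]
[[408.1, 199.0], [474.9, 200.9]]
```

View pics/e4.png

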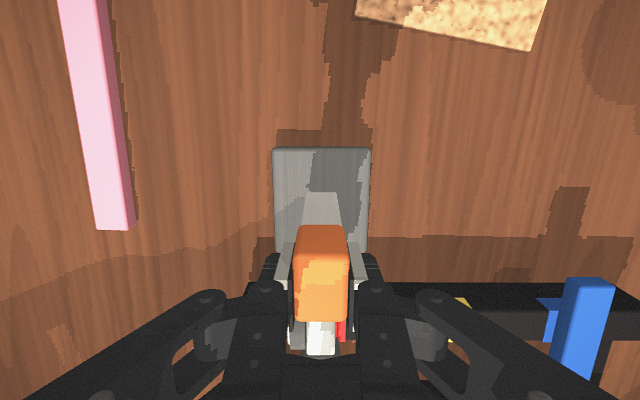

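View pics/e4z.png

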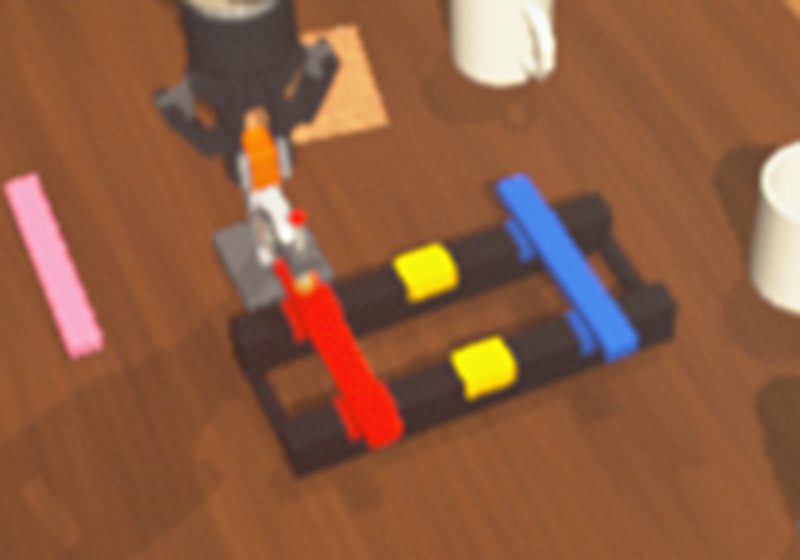

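>>> {"name": "play_rows", "arguments": {"increments": [{"linear": [-0.015, 0, 0], "rotation": [0, 0, 0], "claw": -1}, {"linear": [-0.035, 0, 0], "rotation": [0, 0, 0], "claw": -1}, {"linear": [-0.06, 0, 0], "rotation": [0, 0, 0], "claw": -1}, {"linear": [-0.065, 0, 0.03], "rotation": [0, 0, 0], "claw": -1}, {"linear": [-0.065, 0, 0.065], "rotation": [0, 0, 0], "claw": -1}, {"linear": [-0.065, 0, 0.1], "rotation": [0, 0, 0], "claw": -1}, {"linear": [-0.065, 0, 0.135], "rotation": [0, 0, 0], "claw": -1}, {"linear": [-0.065, 0, 0.165], "rotation": [0, 0, 0], "claw": -1}]}}

```text
t: 21.53
eef_pos: [609.0, 163.4, 178.5]
tcp_rot: [-0.023, 1.573, 0.022]
ft_force: [0.1, 0.1, -5.5]
finger_gap: 21.0
```

>>> {"name": "play_rows", "arguments": {"increments": [{"linear": [0, 0, 0.015], "rotation": [0, 0, 0], "claw": -1}, {"linear": [0, 0, 0.015], "rotation": [0, 0, 0], "claw": -1}, {"linear": [0, 0, 0.015], "rotation": [0, 0, 0], "claw": -1}, {"linear": [0, 0, 0.015], "rotation": [0, 0, 0], "claw": -1}]}}

```text
t: 21.87
eef_pos: [621.3, 164.0, 178.6]
tcp_rot: [-0.023, 1.574, 0.022]
ft_force: [-0.0, 0.2, -5.9]
finger_gap: 21.1
```

```bash
python3 - <<'E'
from h import *
go([623.1,163.8,142],1.5)
f=grab("side","f1");grab("scene","f1c"); grab("wrist","f1w")
a=cv2.imread("pics/f1.png")[60:230,180:420];cv2.imwrite("pics/f1z.png",cv2.resize(a,None,fx=3.3,fy=3.3,interpolation=cv2.INTER_CUBIC))
for col in("red","blue"):
    for c in blobs(f,col,60): print(col,cv2.contourArea(c),rect(f,c,54))
E
```

```text
t 21.87 pos [621.3 164.  178.6] zyaw 1.66 LIN [ 0.0366 -0.0002  0.0019] ROT [ 0.16 -0.18  0.02] j6 0.13 gap 21.1 F [-0.   0.2 -5.9]
red 565.5 (441.1, 24.5, 190.1, 42.4, -88.7)
blue 1401.0 (226.3, -349.8, 232.0, 34.2, -39.1)
blue 444.0 (618.3, 28.6, 186.1, 38.9, -88.3)
```

View pics/f1z.png

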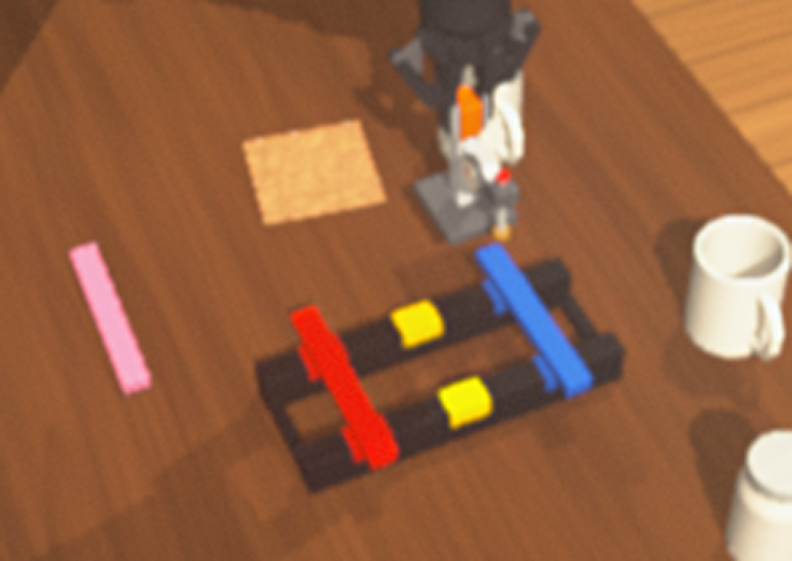

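View pics/f1w.png

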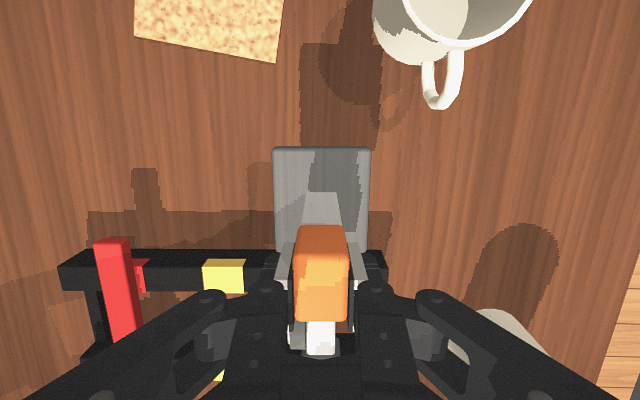

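>>> {"name": "play_rows", "arguments": {"increments": [{"linear": [0.015, 0, 0.0019], "rotation": [0, 0, 0], "claw": -1}, {"linear": [0.033, 0, 0.0019], "rotation": [0, 0, 0], "claw": -1}, {"linear": [0.033, 0, 0.0019], "rotation": [0, 0, 0], "claw": -1}, {"linear": [0.033, 0, 0.0019], "rotation": [0, 0, 0], "claw": -1}]}}

```text
t: 22.35
eef_pos: [624.0, 164.1, 146.4]
tcp_rot: [-0.023, 1.572, 0.023]
ft_force: [0.1, -0.2, -6.1]
finger_gap: 20.7
```

```bash
python3 - <<'E'
from h import *
go([623.1,163.8,115],1.5)
f=grab("side","f2")
a=cv2.imread("pics/f2.png")[80:200,260:420];cv2.imwrite("pics/f2z.png",cv2.resize(a,None,fx=5,fy=5,interpolation=cv2.INTER_CUBIC))
print((proj(f,[[625.1,87.8,65],[625.1,87.8,54]])-[260,80])*5)
E
```

```text
t 22.35 pos [624.  164.1 146.4] zyaw 1.66 LIN [ 0.0314 -0.0002 -0.0008] ROT [ 0.16 -0.1   0.01] j6 0.13 gap 20.7 F [ 0.1 -0.2 -6.1]
[[365.39311775 295.53541014]
 [365.15187814 308.56433124]]
```

View pics/f2z.png

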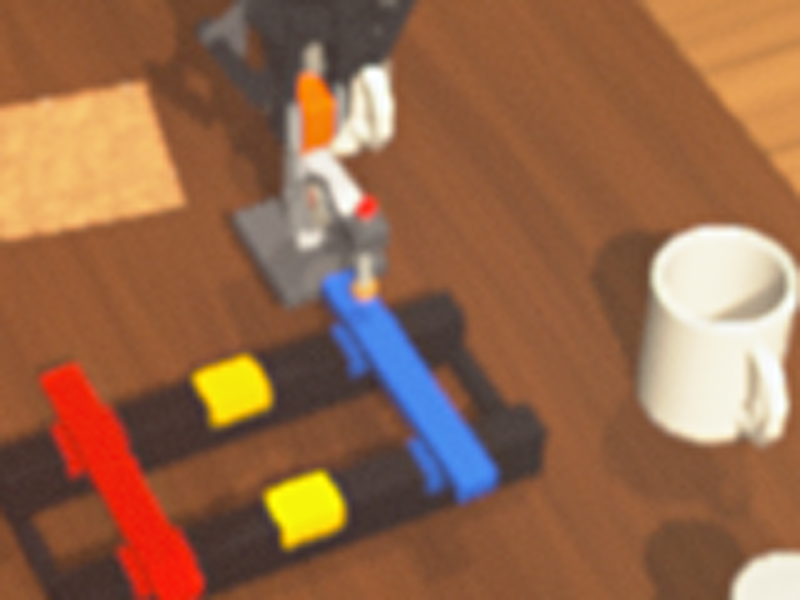

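Foot at (365,290) sits over the blue slat as predicted. Lower and release.

>>> {"name": "play_rows", "arguments": {"increments": [{"linear": [0.012, 0, -0.0008], "rotation": [0, 0, 0], "claw": -1}, {"linear": [0.022, 0, -0.0008], "rotation": [0, 0, 0], "claw": -1}, {"linear": [0.029, 0, -0.0008], "rotation": [0, 0, 0], "claw": -1}, {"linear": [0.0315, 0, -0.0008], "rotation": [0, 0, 0], "claw": -1}, {"linear": [0.0315, 0, -0.0008], "rotation": [0, 0, 0], "claw": -1}, {"linear": [0.0315, 0, -0.0008], "rotation": [0, 0, 0], "claw": -1}]}}

```text
t: 22.9
eef_pos: [623.7, 164.0, 115.0]
tcp_rot: [-0.023, 1.571, 0.023]
ft_force: [-0.2, -0.9, -4.9]
finger_gap: 21.0
```

>>> {"name": "play_rows", "arguments": {"increments": [{"linear": [0.001, 0, 0], "rotation": [0, 0, 0], "claw": -1}, {"linear": [0.001, 0, 0], "rotation": [0, 0, 0], "claw": -1}, {"linear": [0.001, 0, 0], "rotation": [0, 0, 0], "claw": -1}, {"linear": [0.001, 0, 0], "rotation": [0, 0, 0], "claw": -1}]}}

```text
t: 23.23
eef_pos: [624.0, 163.9, 114.9]
tcp_rot: [-0.023, 1.57, 0.023]
ft_force: [-2.3, -3.2, 6.6]
finger_gap: 20.9
```

Table contact. Release and hold.

>>> {"name": "play_rows", "arguments": {"increments": [{"linear": [0, 0, 0], "rotation": [0, 0, 0], "claw": -0.4}, {"linear": [0, 0, 0], "rotation": [0, 0, 0], "claw": -0.2}, {"linear": [0, 0, 0], "rotation": [0, 0, 0], "claw": 0}, {"linear": [0, 0, 0], "rotation": [0, 0, 0], "claw": 0}, {"linear": [0, 0, 0], "rotation": [0, 0, 0], "claw": 0}, {"linear": [0, 0, 0], "rotation": [0, 0, 0], "claw": 0}, {"linear": [0, 0, 0], "rotation": [0, 0, 0], "claw": 0}, {"linear": [0, 0, 0], "rotation": [0, 0, 0], "claw": 0}]}}

```text
t: 23.9
eef_pos: [623.9, 164.1, 114.2]
tcp_rot: [-0.023, 1.571, 0.023]
ft_force: [0.0, -0.1, -0.8]
finger_gap: 42.9
```

```bash
python3 - <<'E'
from h import *
go([623.1,163.8,115],1.5)
f=grab("side","f3")
a=cv2.imread("pics/f3.png")[80:200,260:420];cv2.imwrite("pics/f3z.png",cv2.resize(a,None,fx=5,fy=5,interpolation=cv2.INTER_CUBIC))
E
```

```text
t 23.9 pos [623.9 164.1 114.2] zyaw 1.66 LIN [-0.0008 -0.0003 -0.0008] ROT [ 0.16  0.01 -0.  ] j6 0.13 gap 42.9 F [ 0.  -0.1 -0.8]
```

View pics/f3z.png

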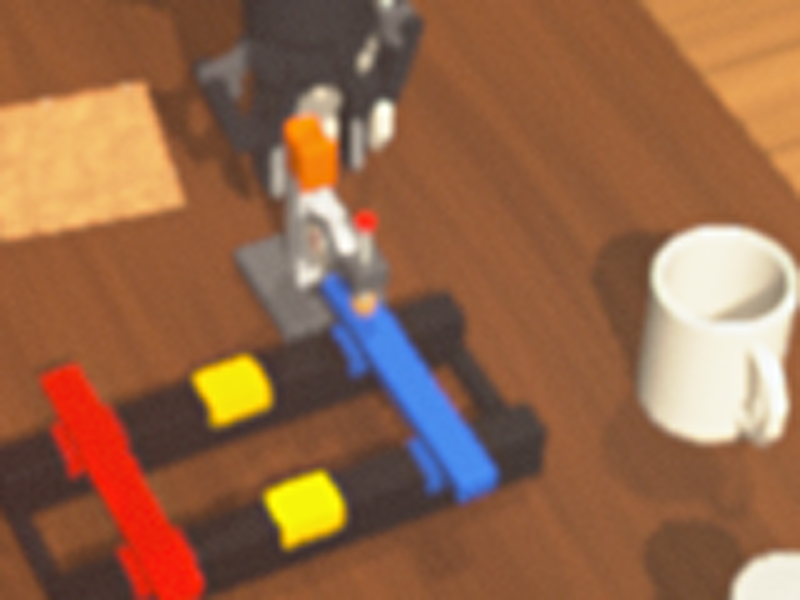

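>>> {"name": "play_rows", "arguments": {"increments": [{"linear": [0, 0, 0], "rotation": [0, 0, 0], "claw": 0}, {"linear": [0, 0, 0], "rotation": [0, 0, 0], "claw": 0}, {"linear": [0, 0, 0], "rotation": [0, 0, 0], "claw": 0}, {"linear": [0, 0, 0], "rotation": [0, 0, 0], "claw": 0}, {"linear": [0, 0, 0], "rotation": [0, 0, 0], "claw": 0}, {"linear": [0, 0, 0], "rotation": [0, 0, 0], "claw": 0}, {"linear": [0, 0, 0], "rotation": [0, 0, 0], "claw": 0}, {"linear": [0, 0, 0], "rotation": [0, 0, 0], "claw": 0}]}}

```text
t: 24.62
eef_pos: [623.9, 164.0, 114.2]
tcp_rot: [-0.023, 1.571, 0.023]
ft_force: [0.1, 0.9, -0.1]
finger_gap: 42.8
```

>>> {"name": "play_rows", "arguments": {"increments": [{"linear": [0, 0, 0], "rotation": [0, 0, 0], "claw": 0}, {"linear": [0, 0, 0], "rotation": [0, 0, 0], "claw": 0}, {"linear": [0, 0, 0], "rotation": [0, 0, 0], "claw": 0}, {"linear": [0, 0, 0], "rotation": [0, 0, 0], "claw": 0}, {"linear": [0, 0, 0], "rotation": [0, 0, 0], "claw": 0}, {"linear": [0, 0, 0], "rotation": [0, 0, 0], "claw": 0}, {"linear": [0, 0, 0], "rotation": [0, 0, 0], "claw": 0}, {"linear": [0, 0, 0], "rotation": [0, 0, 0], "claw": 0}]}}

```text
t: 25.28
eef_pos: [623.9, 164.0, 114.2]
tcp_rot: [-0.023, 1.571, 0.023]
ft_force: [-0.5, -0.1, -0.9]
finger_gap: 42.9
```

```bash
python3 - <<'E'
from h import *
f=grab("wrist","f4");grab("scene","f4c")
a=cv2.imread("pics/f4c.png")[140:290,270:490];cv2.imwrite("pics/f4z.png",cv2.resize(a,None,fx=3.6,fy=3.6,interpolation=cv2.INTER_CUBIC))
f=grab("side")
for col in("red","blue"):
    for c in blobs(f,col,60): print(col,cv2.contourArea(c),rect(f,c,54))
E
```

```text
red 569.0 (441.2, 24.5, 190.1, 42.5, -88.5)
blue 1401.0 (226.2, -349.7, 231.8, 34.3, -39.1)
blue 398.5 (618.0, 27.4, 183.7, 39.5, -88.3)
```

View pics/f4z.png

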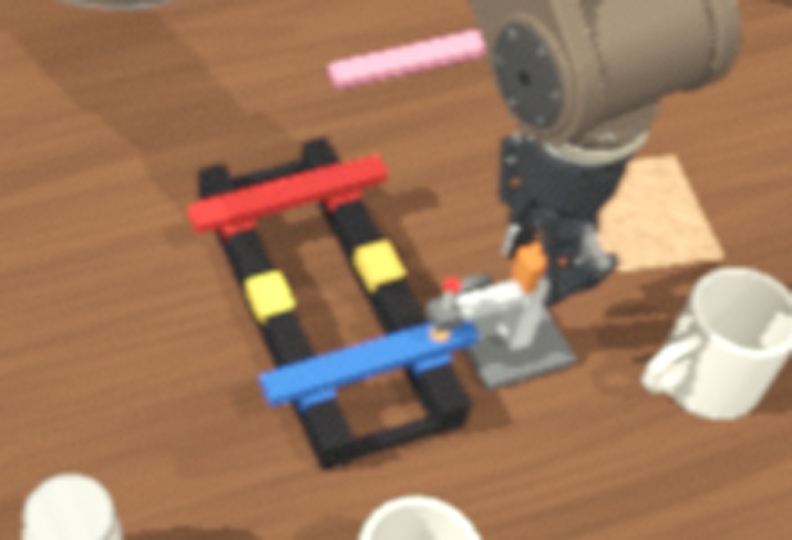

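>>> {"name": "play_rows", "arguments": {"increments": [{"linear": [-0.0005, 0, 0], "rotation": [0, 0, 0], "claw": -1}, {"linear": [-0.0005, 0, 0], "rotation": [0, 0, 0], "claw": -1}, {"linear": [-0.0005, 0, 0], "rotation": [0, 0, 0], "claw": -1}, {"linear": [-0.0005, 0, 0], "rotation": [0, 0, 0], "claw": -1}, {"linear": [-0.0005, 0, 0], "rotation": [0, 0, 0], "claw": -1}, {"linear": [-0.0005, 0, 0], "rotation": [0, 0, 0], "claw": -1}, {"linear": [-0.015, 0, 0], "rotation": [0, 0, 0], "claw": -1}, {"linear": [-0.035, 0, 0], "rotation": [0, 0, 0], "claw": -1}]}}

```text
t: 26.1
eef_pos: [622.4, 163.8, 147.0]
tcp_rot: [-0.023, 1.576, 0.022]
ft_force: [-0.3, -0.3, -6.2]
finger_gap: 21.2
```

>>> {"name": "play_rows", "arguments": {"increments": [{"linear": [-0.03, 0, 0], "rotation": [0, 0, 0], "claw": -1}, {"linear": [-0.035, 0.03, -0.02], "rotation": [0, 0, 0], "claw": -1}, {"linear": [-0.035, 0.06, -0.04], "rotation": [0, 0, 0], "claw": -1}, {"linear": [-0.035, 0.09, -0.06], "rotation": [0, 0, 0], "claw": -1}, {"linear": [-0.035, 0.12, -0.08], "rotation": [0, 0, 0], "claw": -1}, {"linear": [-0.035, 0.15, -0.09], "rotation": [0, 0, 0], "claw": -1}, {"linear": [-0.035, 0.17, -0.09], "rotation": [0, 0, 0], "claw": -1}, {"linear": [-0.035, 0.17, -0.09], "rotation": [0, 0, 0], "claw": -1}]}}

```text
t: 26.77
eef_pos: [527.4, 334.7, 183.3]
tcp_rot: [-0.025, 1.572, 0.025]
ft_force: [0.6, 0.2, -6.5]
finger_gap: 20.9
```

```bash
python3 - <<'E'
from h import *
go([528.3,336.2,135],1.5)
E
```

```text
t 26.77 pos [527.4 334.7 183.3] zyaw 1.84 LIN [0.0483 0.0014 0.0011] ROT [ 0.34 -0.08 -0.01] j6 0.43 gap 20.9 F [ 0.6  0.2 -6.5]
```

>>> {"name": "play_rows", "arguments": {"increments": [{"linear": [0.02, 0.0014, 0.0011], "rotation": [0, 0, 0], "claw": -1}, {"linear": [0.045, 0.0014, 0.0011], "rotation": [0, 0, 0], "claw": -1}, {"linear": [0.054, 0.0014, 0.0011], "rotation": [0, 0, 0], "claw": -1}, {"linear": [0.054, 0.0014, 0.0011], "rotation": [0, 0, 0], "claw": -1}, {"linear": [0.054, 0.0014, 0.0011], "rotation": [0, 0, 0], "claw": -1}]}}

```text
t: 27.18
eef_pos: [530.1, 332.4, 129.9]
tcp_rot: [-0.023, 1.572, 0.022]
ft_force: [0.4, -0.1, -4.8]
finger_gap: 21.2
```

```bash
python3 - <<'E'
from h import *
f=grab("wrist","g1");go([528.3,336.2,119],1.5)
E
```

```text
t 27.23 pos [530.5 332.6 130.8] zyaw 1.63 LIN [ 0.0118  0.0036 -0.0021] ROT [ 0.13  0.02 -0.  ] j6 0.43 gap 21.2 F [ 0.   1.3 -5.4]
```

View pics/g1.png

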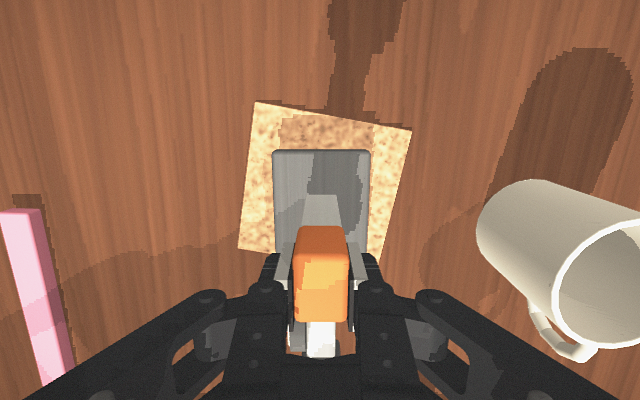

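```bash
python3 - <<'E'
from h import *
f=grab("wrist");z=readout.state()["eef_pos"][2]-114.9
p=ray(f,[[256,102],[411,130],[238,248]],4);print(p.round(1).tolist(),"mat",((p[1]+p[2])/2).round(1))
b=ray(f,[[272.5,150],[370.5,150]],z+14);print(b.round(1).tolist(),"gauge",(b.mean(0)+40*np.array([.028,-1])).round(1))
go([528.3,336.2,119],1.5)
E
```

```text
[[479.3, 404.1], [595.7, 387.2], [461.1, 286.3]] mat [528.4 336.8]
[[494.8, 372.8], [562.1, 374.7]] gauge [529.6 333.8]
t 27.28 pos [530.6 332.8 131.3] zyaw 1.64 LIN [ 0.0123  0.0035 -0.0022] ROT [ 0.14  0.07 -0.03] j6 0.43 gap 20.9 F [ 0.4 -0.3 -4.9]
```

>>> {"name": "play_rows", "arguments": {"increments": [{"linear": [0.003, 0.0032, -0.0015], "rotation": [0, 0, 0], "claw": -1}, {"linear": [0.008, 0.0032, -0.0015], "rotation": [0, 0, 0], "claw": -1}, {"linear": [0.0118, 0.0032, -0.0015], "rotation": [0, 0, 0], "claw": -1}, {"linear": [0.0118, 0.0032, -0.0015], "rotation": [0, 0, 0], "claw": -1}, {"linear": [0.0118, 0.0032, -0.0015], "rotation": [0, 0, 0], "claw": -1}]}}

```text
t: 27.7
eef_pos: [528.9, 336.0, 119.5]
tcp_rot: [-0.022, 1.569, 0.023]
ft_force: [-0.4, -2.6, 4.9]
finger_gap: 21.0
```

Standing on the mat. Release and rise.

>>> {"name": "play_rows", "arguments": {"increments": [{"linear": [0, 0, 0], "rotation": [0, 0, 0], "claw": -0.4}, {"linear": [0, 0, 0], "rotation": [0, 0, 0], "claw": -0.2}, {"linear": [0, 0, 0], "rotation": [0, 0, 0], "claw": 0}, {"linear": [0, 0, 0], "rotation": [0, 0, 0], "claw": 0.1}, {"linear": [0, 0, 0], "rotation": [0, 0, 0], "claw": 0.1}, {"linear": [-0.03, 0, 0], "rotation": [0, 0, 0], "claw": 0.1}, {"linear": [-0.07, 0, 0], "rotation": [0, 0, 0], "claw": 0.1}, {"linear": [-0.11, 0, 0], "rotation": [0, 0, 0], "claw": 0.1}]}}

```text
t: 28.37
eef_pos: [528.0, 335.8, 229.0]
tcp_rot: [-0.023, 1.573, 0.022]
ft_force: [0.4, 0.0, -0.1]
finger_gap: 46.8
```

>>> {"name": "play_rows", "arguments": {"increments": [{"linear": [-0.04, -0.04, 0], "rotation": [0, 0, 0], "claw": 0.1}, {"linear": [-0.06, -0.07, 0], "rotation": [0, 0, 0], "claw": 0.1}, {"linear": [-0.06, -0.11, 0], "rotation": [0, 0, 0], "claw": 0.1}, {"linear": [-0.06, -0.11, 0], "rotation": [0, 0, 0], "claw": 0.1}, {"linear": [-0.06, -0.11, 0], "rotation": [0, 0, 0], "claw": 0.1}, {"linear": [-0.06, -0.11, 0], "rotation": [0, 0, 0], "claw": 0.1}]}}

```text
t: 28.87
eef_pos: [531.7, 226.0, 288.3]
tcp_rot: [-0.022, 1.571, 0.022]
ft_force: [0.1, 0.8, -0.2]
finger_gap: 46.8
```

```bash
python3 - <<'E'
from h import *
f=grab("wrist","g2");go([535,55,300],1.5);grab("side","g2s")
E
```

```text
t 28.92 pos [531.6 226.6 288. ] zyaw 1.65 LIN [-0.012  -0.1716 -0.0015] ROT [ 0.15 -0.03 -0.01] j6 0.26 gap 47.1 F [ 0.4  0.9 -0.6]
```

View pics/g2.png

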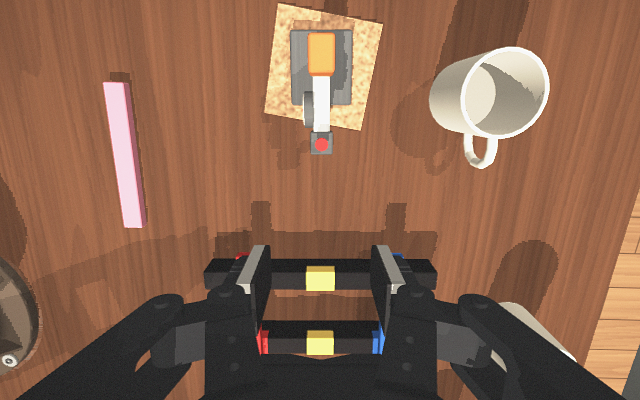

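```bash
python3 - <<'E'
from h import *
f=grab("wrist")
m=ray(f,[[280.5,3],[382.5,23],[361,131],[264.5,112]],4).mean(0); b=ray(f,[[291.5,30],[352,30],[351.5,105],[290.5,105]],18); print(m.round(1),b.mean(0).round(1),b.round(1).tolist())
E
```

```text
[528.4 336.7] [527.5 336.4] [[493.7, 374.7], [559.7, 376.7], [563.6, 298.2], [493.0, 296.1]]
```

>>> {"name": "play_rows", "arguments": {"increments": [{"linear": [-0.01, -0.04, 0], "rotation": [0, 0, 0], "claw": 1}, {"linear": [-0.03, -0.08, 0], "rotation": [0, 0, 0], "claw": 1}, {"linear": [-0.05, -0.12, 0], "rotation": [0, 0, 0], "claw": 1}, {"linear": [-0.06, -0.16, 0], "rotation": [0, 0, 0], "claw": 1}, {"linear": [-0.06, -0.2, 0], "rotation": [0, 0, 0], "claw": 1}, {"linear": [-0.06, -0.22, 0], "rotation": [0, 0, 0], "claw": 1}, {"linear": [-0.06, -0.22, 0], "rotation": [0, 0, 0], "claw": 1}, {"linear": [-0.06, -0.22, 0], "rotation": [0, 0, 0], "claw": 1}]}}

```text
t: 29.68
eef_pos: [538.2, 5.9, 347.9]
tcp_rot: [-0.021, 1.571, 0.022]
ft_force: [-0.1, 0.7, 0.4]
finger_gap: 85.4
```

```bash
python3 - <<'E'
from h import *
f=grab("wrist","g3");s=grab("side","g3s");grab("scene","g3c");go([535,55,300],1.5)
a=cv2.imread("pics/g3.png")[60:260,180:480];cv2.imwrite("pics/g3z.png",cv2.resize(a,None,fx=2.6,fy=2.6,interpolation=cv2.INTER_CUBIC))
E
```

```text
t 29.83 pos [538.1   7.5 348. ] zyaw 1.75 LIN [ 0.0481  0.0476 -0.0016] ROT [ 0.25 -0.03 -0.02] j6 -0.14 gap 85.2 F [0.2 0.3 0.1]
```

View pics/g3z.png

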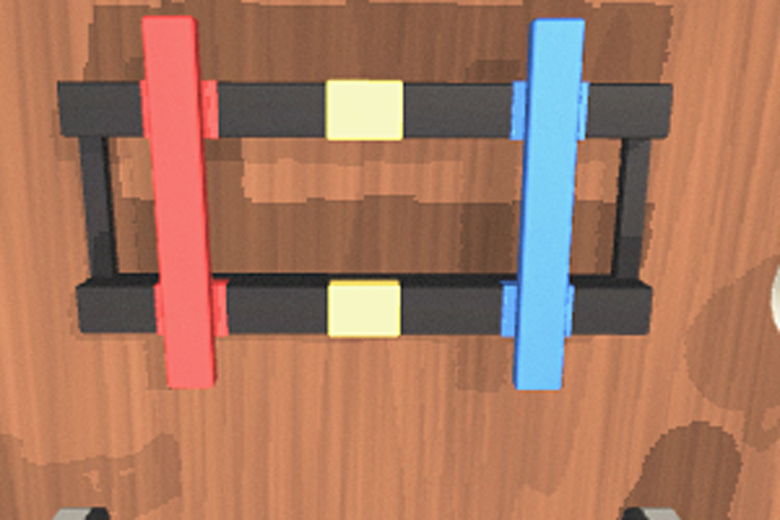

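View pics/g3s.png

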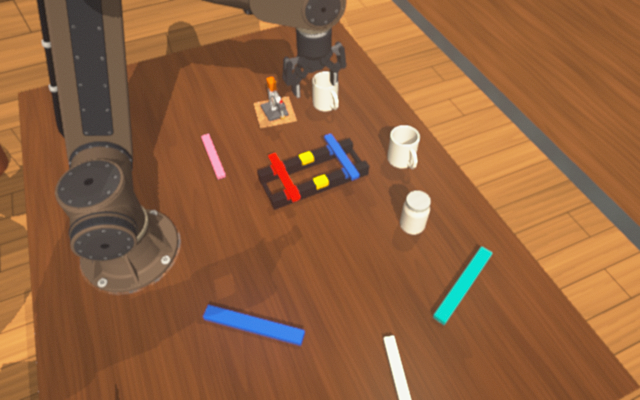

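```bash
python3 - <<'E'
from h import *
f=grab("wrist")
r=lambda p,z: ray(f,np.array(p)/2.6+[180,60],z)
R_=r([(143,17),(196,17),(214,386),(168,388)],54);B=r([(533,19),(585,20),(561,389),(515,389)],54)
# bearer bounding (top-face): outer corners at z40
k=r([(59,83),(672,85),(650,333),(79,332)],40); y=r([(327,81),(403,81),(400,336),(329,336)],40)
print("red",R_.mean(0),"blue",B.mean(0),"rack",k.mean(0),"yel",y.mean(0),k.round(1).tolist())
d=k[1]-k[0]+k[2]-k[3];d/=np.linalg.norm(d);n=np.array([-d[1],d[0]])
for q,nm in((R_,"red"),(B,"blue")):
    v=q.mean(0)-k.mean(0);a=(q[0]+q[1]-q[2]-q[3]);print(nm,"local x",v@d,"y",v@n,"yaw err deg",np.degrees(np.arctan2(-(a@d),a@n)))
p=r([(143,110),(218,110)],40);p2=r([(155,310),(227,310)],40);print("redpatch",(p.mean(0)+p2.mean(0))/2)
p=r([(512,110),(587,110)],40);p2=r([(502,310),(573,310)],40);print("bluepatch",(p.mean(0)+p2.mean(0))/2)
E
```

```text
red [445.72670231  29.86147439] blue [624.7672403   34.36012114] rack [535.54426972  31.05933062] yel [535.43071816  30.79645171] [[385.7, 88.8], [682.0, 97.1], [687.0, -26.5], [387.5, -35.3]]
red local x -89.81497183317651 y 1.3788072523818513 yaw err deg -0.0038559772758403167
blue local x 89.28093653534711 y 0.7403162162492065 yaw err deg 0.3306278576691449
redpatch [445.30058934  28.26540912]
bluepatch [625.38949486  33.87426552]
```

```bash
python3 -c "
from bench import order
print(order.job_done())"
```

```text
the job is handed in; nothing more can be done
None
```

The job is done and handed in at about 30 s of the 210 s allowed. The hand-in gives no verdict, and I saw no failed check.

- **Slats:** The red slat and the smaller blue slat lie flat in their own bays; the yellow slat was absent. In the last picture both were within about 1.5 mm of centre and within about 0.4° of square. That is close to the roughly 2 mm camera calibration error.
- **Height checks:** I stood the gauge on the table beside the riser at red, then at blue. Each time I let go of it for about 2 s with its foot pressed up by the slat. The gauge's reading isn't available in the state, so I judged the foot's travel from the pictures only.
- **Gauge return:** It stands upright on its mat, about 1 mm off the middle.
- **Left alone:** I did not move the mugs, the sugar jar or the other slats. I saw no slat knocked aside during the run.

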